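# Load the spring pot dispenser

### The arm

A 6-joint arm with a two-finger parallel gripper is mounted at the origin on a cart in front of the work surface, level with it; the furniture and walls round the work are solid. World frame = base frame: x ahead of the robot, y to its left, z up, the work surface at z = 0. Lengths are in mm, angles in rad, forces in N, time in s.
With the tool pointing down it reaches from about 275 to 750 mm from the base axis. Payload 10.2 kg.
Tool frame: the origin (TCP) lies at the very end of the fingers, on their centre line; the grasp point (between the pads) lies 19 mm behind it; z points along the fingers, y is the direction in which the jaws open and shut (so a half turn about z gives the same grasp; the last joint's range is limited). The gripper opens to 85 mm and grips with 20 to 120 N. Pads are 22 mm wide; open, the fingers measure 114 mm over their backs; the gripper's body (76 mm by 85 mm) begins 54 mm behind the grasp point. The pads swing forward as they close: fully open they stand 13 mm farther back than shut.
Start: joints at [0.972, 0.313, 1.498, -0, 1.331, -0.223], TCP at [192.697, 488.363, 194.294] pointing down, gripper open.
Joint ranges: [-2.94, 2.94], [-0.97, 2.17], [0.19, 2.56], [-1.23, 4.37], [0.02, 3.11], [-2.88, 2.88]. Speed limits (rad/s): [2.39, 2.39, 3.01, 3.14, 3.14, 3.14].

### API

Orientations are given as a unit quaternion [w, x, y, z].
In Python, from rig import sensors, imaging, ctrl gives the robot as it stands.
- The arm moves only by the shell command python3 -m creep 'ROWS' [FORCE]. ROWS is JSON, a list of rows, each an object with "grip": the finger opening in mm, from 0 to 85.4; "linear": the shift along the tool's x, y, z in mm, a list of three; "rot": the turn, a rotation vector about the tool's x, y, z in rad, a list of three. A call has 1 to 12 rows; each row shifts and turns the commanded pose from where the row before left it, along the tool's axes as they then stand; what a row does not reach is not made up. A row lasts 1/12 s, in which the tool goes at most 41.7 mm and 7.16 degrees, less where a joint would pass 70% of its speed; a pose out of reach is approached as far as the arm can. A call with a gripper value outside its range is refused whole. The fingers move at their own pace and stop on an object; FORCE is the grip in N (left out, the last holds). Time passes only in rows, so rows that do not move let the fingers close. It gives the time, the measured TCP pose, the force and the opening at its end, in the units of the state.
- sensors.sense(): the state, without advancing time (a new reading comes with each control period).
- imaging.capture(name): name is "scene" or "top" or "wrist"; returns (picture, depth): 420x560x3 uint8, red, green, blue; 420x560 float32, mm along the optical axis (not along the pixel's ray), 0 where there is no reading.
- imaging.camera_params(name): a dict with "intrinsics" (3x3 intrinsics, pixels), "k1" (the pictures are not rectified: a ray, as slopes to the right and down, at radius r is drawn at 1 + k1 r^2 times it, then the intrinsics apply), "R" (3x3) and "t" (3): a world point X has camera coordinates R X + t. Camera axes: x right, y down, z forward; pixel columns grow to the right and rows downward; lengths in mm; the calibration is good to about 2 mm. A picture is of the moment at which its call begins: read the wrist's pose just before it. camera_params takes no time and is no camera call; for the wrist camera it gives the pose at the moment of the call.
- ctrl.finish_job(): hands the job in, once; it reports no verdict.
The state is a dict: "time_s": time; "joints": joint angles; "dq": joint speeds; "tau": joint torques, N m; "eef_pos": TCP position; "ee_rot": TCP orientation; "force": force on the tool from outside, world axes, zero at the start; "wrist_torque": the same for the moment, N m; "grip_width": opening from 0.0 (shut) to 1.0 (fully open).
Only numpy, scipy, OpenCV 4.12 (cv2) and the standard library are available. Lean on these libraries where they do the work, as an engineer would, in place of code of your own. Each camera call takes 0.05 s, during which the arm holds its last target.

### The job

Load the spring-loaded dispenser, which hands out sauce pots from the top: red first, then green, then brown. So put the brown pot in first, then the green one and the red one last, each pressed straight down until both catches have snapped over its lid, and let go each time; then put the white dust cap squarely on top, over the four rods. Do not knock over or push away the salt shaker that stands among them.

Things in the scene. Friction and masses are not known exactly. Their poses are not given: they have to be found in the camera images.
- pot_brown_center (a point): lidded plastic portion pot with dark brown sauce and a round dark brown sticker (33 mm) on its clear lid, loose, about 60 g (+-30 %): body tapering from 38 mm diameter at the base to 48 mm, then a flat lid 53 mm in diameter and 6 mm thick whose edge is the best place to grip; 36 mm high over all. The point is its centre, 18 mm above its base; z up
- pot_green_center (a point): lidded plastic portion pot with green sauce and a round green sticker (33 mm) on its clear lid, loose, about 60 g (+-30 %): body tapering from 38 mm diameter at the base to 48 mm, then a flat lid 53 mm in diameter and 6 mm thick whose edge is the best place to grip; 36 mm high over all. The point is its centre, 18 mm above its base; z up
- pot_red_center (a point): lidded plastic portion pot with red sauce and a round red sticker (33 mm) on its clear lid, loose, about 60 g (+-30 %): body tapering from 38 mm diameter at the base to 48 mm, then a flat lid 53 mm in diameter and 6 mm thick whose edge is the best place to grip; 36 mm high over all. The point is its centre, 18 mm above its base; z up
- cap_knob (a point): white round dust cap with a black knob, loose, 80 g: 98 mm across, skirt 8 mm deep (92 mm inside) pointing down, 11 mm high without the knob; knob 22 mm in diameter, 30 mm tall, its top at 41 mm. The point is in the knob on the axis, 27 mm above the skirt's lower edge, 16 mm above the cap's top face; z up. Seated on the four rod tips the point is 46 mm above dispenser_mouth
- dispenser: steel pot dispenser, fixed to the table; origin under its middle, z up. Base 124 mm (x) by 92 mm (y). Four wire guide rods round a shaft 57 mm wide, flared at the top, tips 167 mm above the table. Columns with black catch housings on the +x and -x sides (to 56 mm out, 152 mm high). The +y and -y sides are open, 45 mm wide between the rods: fingers holding a pot there can go down with it
- dispenser_mouth (a point): point on the shaft's axis 140 mm above the table, level with the catches' underside; z up, axes as the dispenser's. The next pot's base stands at this level before pressing (on the empty platform or on the lid below). It must go down a little more than its own 36 mm (38 to 40 mm) for the catches to snap over its lid; let go, it is pushed up against them
- platform (a joint): white sprung platform of the dispenser: how far it has sunk, in m. 0 = empty, at the level of the mouth point; 0.036, 0.072 and 0.108 with one, two and three pots held under the catches; stop at 0.119. The spring pushes up with 4 N when empty to 9 N fully down, and passing a lid through the catches adds some 3 to 6 N
- catch_front (a joint): spring catch at the front (- x) side of the dispenser's mouth, a 14 mm wide bent steel plate. 0 = sprung fully inwards (shut, reaching about 6 mm over a pot's lid), about 0.006 = pushed outwards while a lid passes; up to 0.010 m. A pot's lid pushes it aside and it springs back by itself
- catch_back (a joint): spring catch at the back (+ x) side of the dispenser's mouth, a 14 mm wide bent steel plate. 0 = sprung fully inwards (shut, reaching about 6 mm over a pot's lid), about 0.006 = pushed outwards while a lid passes; up to 0.010 m. A pot's lid pushes it aside and it springs back by itself
- salt_center (a point): whitish glass salt shaker with a grey holed top, loose, 44 mm in diameter, 90 mm high, standing among the pots; leave it standing where it is. The point is its centre, 45 mm above its base; z up
There are look-alikes about, which are no part of the job. What is shaped like the part that bears pot_red_center but blue or yellow is not meant. Leave any turquoise look-alike of the part that bears pot_green_center alone.

How it is judged:
By the outcome, as a careful person would: the job done as asked, in the order asked, and still so for the second after the job is handed in, with the robot touching nothing.
It also fails if it takes over 112 s, if anything falls off the work surface, if the arm or the gripper's body presses on something with over 40 N, if the wrist force passes 120 N, or if a joint passes its speed limit or range.

## Working session

There is one attempt and no reset: what is moved stays moved. The work goes in short steps, Python scripts to look and compute and a shell command to move; the robot and the scene stay as the last step left them, time stands still between calls to the robot, and variables do not carry over. Pictures are saved under pics/ and viewed, and the job is handed in when it is done.

```bash
mkdir -p pics; ls; python3 - <<'E'
from rig import sensors, imaging, ctrl
import cv2,numpy as np
s=sensors.sense();print(s)
for n in ["scene","top","wrist"]:
    p=imaging.camera_params(n); im,d=imaging.capture(n)
    cv2.imwrite(f"pics/{n}0.png",cv2.cvtColor(im,cv2.COLOR_RGB2BGR)); np.savez(f"pics/{n}0.npz",im=im,d=d,K=p["intrinsics"],k1=p["k1"],R=p["R"],t=p["t"])
    print(n,p)
E
```

```text
pics
{'time_s': 0.0, 'joints': array([ 9.71580803e-01,  3.13434936e-01,  1.49845712e+00, -5.11079641e-06,
        1.33097234e+00, -2.23382013e-01]), 'dq': array([-1.01020795e-03, -1.98187290e-03, -1.14858143e-04, -2.99889969e-05,
       -1.63002871e-03, -5.65061084e-04]), 'tau': array([-7.70548522e-04, -4.12268722e+01, -2.59743726e+01, -2.44229177e-04,
        4.14613154e-03, -3.59356841e-05]), 'eef_pos': array([192.52810796, 488.09681054, 193.73526428]), 'ee_rot': array([-2.51947047e-04,  1.86812096e-01,  9.82395458e-01, -5.83834570e-04]), 'force': array([-0.20526147,  0.13277615,  0.19492693]), 'wrist_torque': array([ 0.00072129, -0.01919315,  0.00846128]), 'grip_width': 0.9966779647924883}
scene {'intrinsics': array([[504.5245792 ,   0.        , 285.80528247],
       [  0.        , 504.5245792 , 210.51078458],
       [  0.        ,   0.        ,   1.        ]]), 'k1': -0.0008294462564292769, 'R': array([[ 0.90316659, -0.42911073, -0.01241344],
       [-0.236666  , -0.47357887, -0.84835856],
       [ 0.35816102,  0.76914695, -0.52927654]]), 't': array([-453.37655689,  193.97908583,
[... 179 characters left out ...]
        ]]), 'k1': 0.006537014377114216, 'R': array([[-0.01816127, -0.99981153, -0.00686111],
       [-0.99161904,  0.01888952, -0.12780789],
       [ 0.12791341,  0.00448245, -0.99177521]]), 't': array([ -63.67904103,  497.94498109, 1052.97872252])}
wrist {'intrinsics': array([[310.67619921,   0.        , 282.41805399],
       [  0.        , 310.67619921, 209.22539517],
       [  0.        ,   0.        ,   1.        ]]), 'k1': -0.06835227623049207, 'R': array([[ 3.66876638e-01,  9.30269202e-01, -8.63412679e-04],
       [ 8.95307243e-01, -3.52836088e-01,  2.71903726e-01],
       [ 2.52639019e-01, -1.00528144e-01, -9.62324071e-01]]), 't': array([-525.0643301 ,  -34.40049282,  377.67715988])}
```

View pics/scene0.png

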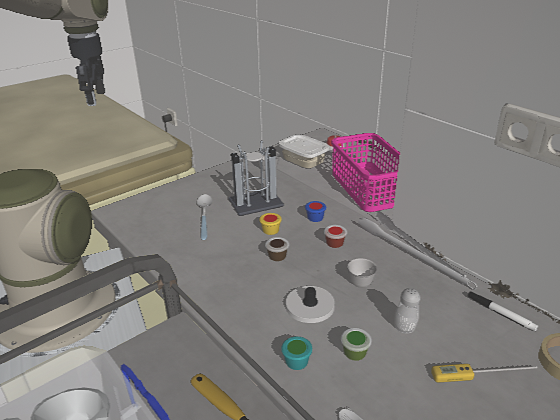

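View pics/top0.png

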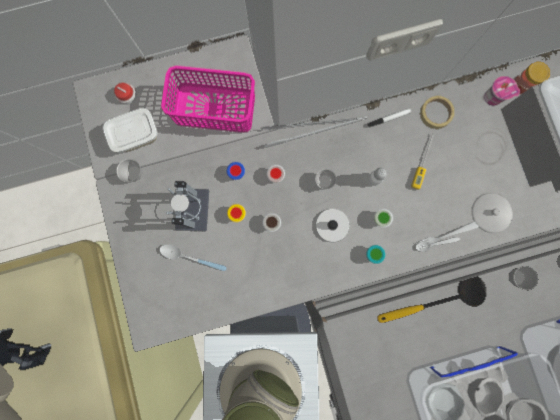

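View pics/wrist0.png

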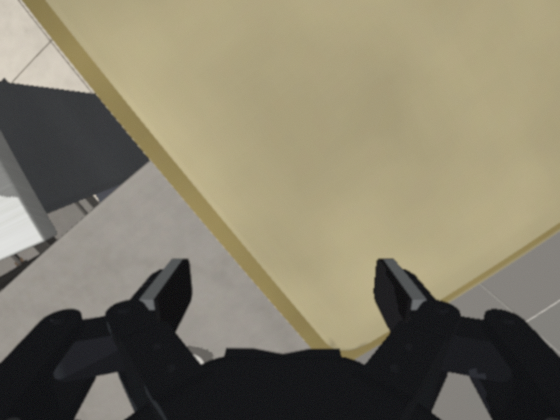

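The top view shows these candidates:
- Brown pot (272,222).
- Red: white-rimmed (276,173), blue-rimmed (235,171) and yellow-rimmed (236,213). The white-rimmed one is meant.
- Green: white-rimmed (384,217) and turquoise (376,254). The white-rimmed one is meant.
- Cap: black knob (332,225). A second lid-like thing is at (492,212).
- Dispenser near (185,205), salt shaker (380,175).

I'll confirm in a crop and measure.

```bash
cat > h.py <<'E'
import numpy as np,cv2
def load(n): return np.load(f"pics/{n}.npz")
def rays(z,uv):
    uv=np.atleast_2d(np.asarray(uv,float)); K=z["K"]
    xd=(uv-[K[0,2],K[1,2]])/[K[0,0],K[1,1]]
    x=xd.copy()
    for _ in range(10): x=xd/(1+float(z["k1"])*(x**2).sum(1,keepdims=True))
    return np.c_[x,np.ones(len(x))]
def plane(z,uv,h):
    r=rays(z,uv)@z["R"]; c=-z["R"].T@z["t"]
    return c+r*((h-c[2])/r[:,2])[:,None]
def pts(z,uv):
    uv=np.atleast_2d(uv).astype(int); d=z["d"][uv[:,1],uv[:,0]]
    return (rays(z,uv)*d[:,None]-z["t"])@z["R"]
def proj(z,X):
    c=np.atleast_2d(X)@z["R"].T+z["t"]; x=c[:,:2]/c[:,2:]
    x=x*(1+float(z["k1"])*(x**2).sum(1,keepdims=True))
    return x*[z["K"][0,0],z["K"][1,1]]+[z["K"][0,2],z["K"][1,2]]
def snap(cam,name):
    from rig import imaging
    p=imaging.camera_params(cam); im,d=imaging.capture(cam)
    cv2.imwrite(f"pics/{name}.png",cv2.cvtColor(im,cv2.COLOR_RGB2BGR))
    np.savez(f"pics/{name}.npz",im=im,d=d,K=p["intrinsics"],k1=p["k1"],R=p["R"],t=p["t"])
    return load(name)
E
python3 - <<'E'
from h import *
t=load("top0");s=load("scene0")
im=t["im"][...,::-1]
a=cv2.resize(im[140:275,150:350],None,fx=4,fy=4,interpolation=cv2.INTER_CUBIC)
cv2.imwrite("pics/c1.png",a)
cv2.imwrite("pics/c2.png",cv2.resize(im[140:275,310:510],None,fx=4,fy=4,interpolation=cv2.INTER_CUBIC))
cv2.imwrite("pics/c3.png",cv2.resize(s["im"][130:280,210:370,::-1],None,fx=4,fy=4,interpolation=cv2.INTER_CUBIC))
E
```

```text
(no output)
```

View pics/c1.png

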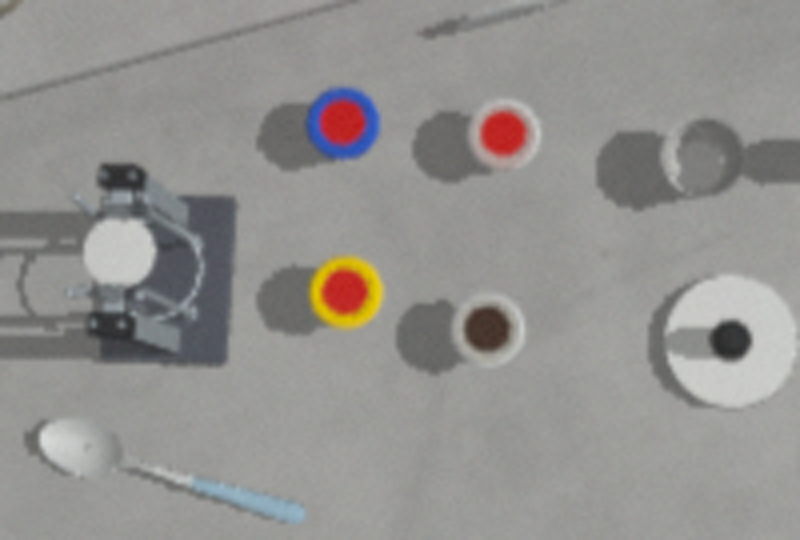

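View pics/c2.png

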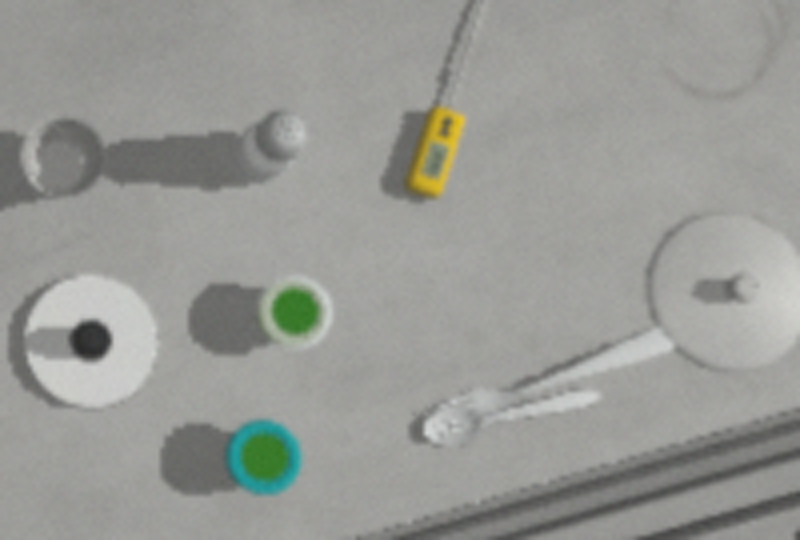

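View pics/c3.png

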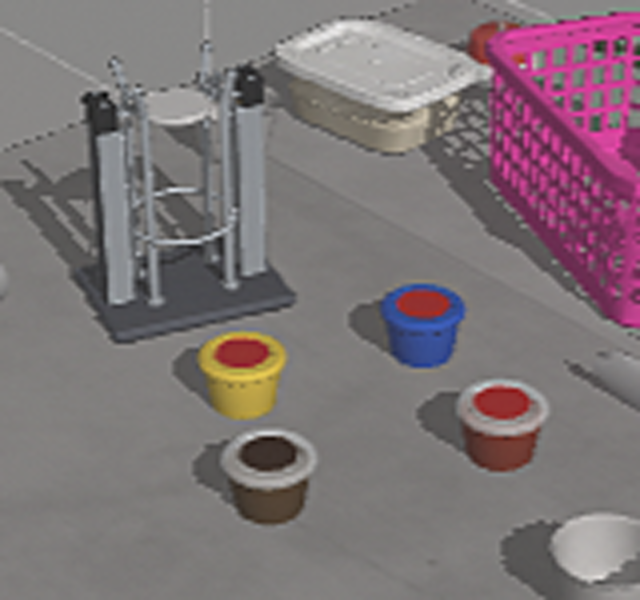

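The crops confirm it. In crop 1, the white-rimmed red pot is at (504,134) and brown at (488,329). In crop 2, the white-rimmed green pot is at (296,312), the turquoise look-alike at (265,457), and the white cap with black knob at (91,340). Now the positions.

```bash
python3 - <<'E'
from h import *
T=load("top0");S=load("scene0")
def blob(z,roi,f):
    x0,y0,x1,y1=roi; hsv=cv2.cvtColor(z["im"],cv2.COLOR_RGB2HSV)[y0:y1,x0:x1].astype(int)
    m=f(hsv).astype(np.uint8); n,l,st,c=cv2.connectedComponentsWithStats(m,connectivity=4)
    i=1+np.argmax(st[1:,4]); return c[i]+[x0,y0],st[i]
red=lambda h:((h[...,0]<8)|(h[...,0]>172))&(h[...,1]>150)
grn=lambda h:(h[...,0]>45)&(h[...,0]<75)&(h[...,1]>120)
drk=lambda h:(h[...,2]<90)
wht=lambda h:(h[...,2]>190)&(h[...,1]<30)
def tri(a,b):
    A=[];B=[]
    for z,uv in((T,a),(S,b)):
        r=(rays(z,uv)@z["R"])[0]; r/=np.linalg.norm(r); P=np.eye(3)-np.outer(r,r); c=-z["R"].T@z["t"];A.append(P);B.append(P@c)
    X=np.linalg.solve(A[0]+A[1],B[0]+B[1]); return X
def rep(n,rt,ft,rs,fs,h):
    a,s1=blob(T,rt,ft)
    o=[n,a.round(1),s1,"top@h",plane(T,a,h)[0].round(1)]
    if rs is not None:
        b,s2=blob(S,rs,fs); o+=["sc",b.round(1),s2,"scene@h",plane(S,b,h)[0].round(1),"tri",tri(a,b).round(1)]
    print(*o)
rep("brown",(262,212,283,233),drk,(267,238,290,252),lambda h:(h[...,2]<85),36)
rep("red",(265,162,288,184),red,(323,224,348,234),lambda h:red(h)&(h[...,2]>160),36)
rep("green",(373,206,396,229),grn,(340,325,372,345),lambda h:grn(h),36)
rep("knob",(324,217,341,234),lambda h:h[...,2]<60,(302,286,318,294),lambda h:h[...,2]<60,41)
rep("captop",(313,205,352,245),wht,None,None,11)
rep("plat",(168,190,192,214),lambda h:(h[...,2]>170),(244,150,266,163),lambda h:(h[...,2]>170),140)
# depth check
for n,uv in dict(brown=(272,222),red=(276,173),green=(384,217),cap=(342,225),plat=(180,203),salt=(381,174)).items(): print(n,pts(T,[uv]).round(1))
# housing tops, base corners
for uv in [(180,184),(177,221)]: print("hous",plane(T,[uv],152).round(1),pts(T,[uv]).round(1))
E
```

```text
brown [271.5 221.7] [ 5  5 10 10 83] top@h [464.1 -38.   36. ] sc [276.7 242.9] [ 3  1 14  9 97] scene@h [462.5 -37.1  36. ] tri [463.3 -37.7  36.2]Traceback (most recent call last):
  File "<stdin>", line 23, in <module>
  File "<stdin>", line 20, in rep
  File "<stdin>", line 6, in blob
    return _wrapfunc(a, 'argmax', axis=axis, out=out, **kwds)
    return bound(*args, **kwds)
ValueError: attempt to get argmax of an empty sequence
```

```bash
cat > meas.py <<'E'
from h import *
def blob(z,roi,f):
    x0,y0,x1,y1=roi; hsv=cv2.cvtColor(z["im"],cv2.COLOR_RGB2HSV)[y0:y1,x0:x1].astype(int)
    m=f(hsv).astype(np.uint8); n,l,st,c=cv2.connectedComponentsWithStats(m,connectivity=4)
    if n<2: return np.array([np.nan]*2),None
    i=1+np.argmax(st[1:,4]); return c[i]+[x0,y0],st[i]
red=lambda h:((h[...,0]<8)|(h[...,0]>172))&(h[...,1]>150)
grn=lambda h:(h[...,0]>45)&(h[...,0]<75)&(h[...,1]>120)
drk=lambda h:(h[...,2]<90)
wht=lambda h:(h[...,2]>190)&(h[...,1]<30)
E
python3 - <<'E'
from meas import *
T=load("top0");S=load("scene0")
def rep(n,z,r,f,h):
    a,s=blob(z,r,f); print(n,a.round(1),s, plane(z,a,h)[0].round(1))
rep("redT",T,(265,162,288,184),red,36)
print(cv2.cvtColor(S["im"],cv2.COLOR_RGB2HSV)[231,325:347])
rep("redS",S,(323,224,348,237),lambda h:red(h)&(h[...,2]>150),36)
rep("grnT",T,(373,206,396,229),grn,36)
rep("grnS",S,(340,325,372,344),grn,36)
rep("knobT",T,(324,217,341,234),lambda h:h[...,2]<60,41)
rep("knobS",S,(302,284,318,294),lambda h:h[...,2]<60,41)
rep("capT",T,(311,203,354,247),lambda h:h[...,2]>175,11)
rep("platT",T,(168,190,192,214),lambda h:(h[...,2]>170),140)
rep("platS",S,(244,150,266,163),lambda h:(h[...,2]>170),140)
rep("saltT",T,(370,164,390,186),lambda h:(h[...,2]>140),90)
for n,uv in dict(brown=(272,222),red=(276,173),green=(384,217),cap=(342,225),plat=(180,203),salt=(381,174),hb=(180,184),hf=(177,221)).items(): print(n,pts(T,[uv]).round(1),plane(T,[uv],152).round(1))
# base corners in top, crop1 coords/4 + (150,140)
for c in [(236,198),(226,364),(100,360)]: print(plane(T,[[c[0]/4+150-.4,c[1]/4+140-.4]],8).round(1))
cv2.imwrite("pics/c4.png",cv2.resize(T["im"][170:240,160:220,::-1],None,fx=8,fy=8,interpolation=cv2.INTER_CUBIC))
E
```

```text
redT [275.5 172.7] [ 6  6 10 10 83] [605.3 -51.5  36. ]
[[  3  20 142]
 [  6  26 145]
 [  7  16 145]
 [  1  81 145]
 [  0 164 146]
 [  0 181 148]
 [  0 173 147]
 [  0 170 147]
 [  0 172 147]
 [  0 170 147]
 [  0 171 146]
 [  0 170 147]
 [  0 169 146]
 [  0 170 147]
 [  0 173 147]
 [  0 176 148]
 [  0 190 148]
 [  1  91 146]
 [  5  37 132]
 [  8  28 136]
 [  0   3 162]
 [150   2 166]]
redS [nan nan] None [nan nan nan]
grnT [383.5 217.4] [ 6  7 10 10 84] [ 470.4 -354.4   36. ]
grnS [362.2 338.5] [18  8  7 11 21] [ 477.3 -360.6   36. ]
knobT [332.1 224.6] [ 5  4  8  8 48] [ 452.2 -208.2   41. ]
knobS [310.  290.5] [ 3  3 11  7 60] [ 451.9 -215.2   41. ]
capT [334.  224.8] [  6   6  33  33 672] [ 454.3 -217.2   11. ]
platT [179.3 202.6] [  3   5  18  16 233] [507.7 194.3 140. ]
platS [256.3 159.2] [ 6  7 12  4 18] [505.6 171.9 140. ]
saltT [381.9 173.1] [  0   0  20  22 291] [ 585.9 -342.5   90. ]
brown [[463.2 -39.5  36.7]] [[451.9 -43.6 152. ]]
red [[603.6 -53.1  39.6]] [[577.7 -55.7 152. ]]
green [[ 471.3 -355.2   38.6]] [[ 459.2 -325.8  152. ]]
cap [[ 453.1 -240.1   12.6]] [[ 441.  -219.5  152. ]]
plat [[506.4 192.3 140.9]] [[504.7 189.2 152. ]]
salt [[ 583.9 -340.3   88.3]] [[ 569.8 -323.9  152. ]]
hb [[553.5 189.6 153.6]] [[553.8 190.  152. ]]
hf [[459.1 196.3 151. ]] [[459. 196. 152.]]
[[566.5 146.2   8. ]]
[[444.7 152.5   8. ]]
[[449.3 243.8   8. ]]
```

View pics/c4.png

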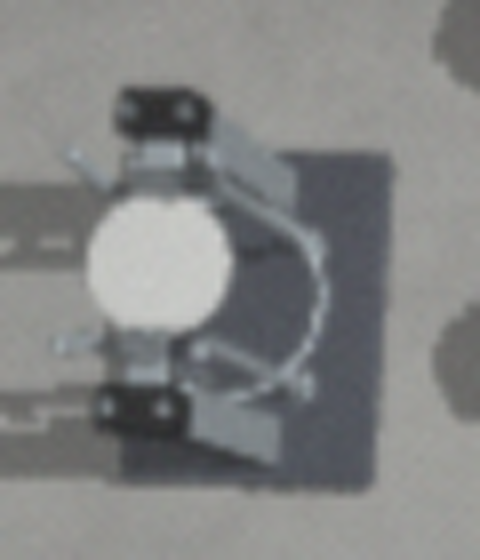

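```bash
cat > go.py <<'E'
import sys,numpy as np
from scipy.spatial.transform import Rotation as R
from rig import sensors
# go.py x y z [yawy_deg]: shift in tool axes to reach TCP target, rotation vector left to point down with jaw axis at yaw
def delta(x,y,z,yaw=86.9):
    s=sensors.sense(); q=s["ee_rot"]; r=R.from_quat([q[1],q[2],q[3],q[0]])
    a=np.radians(yaw); ty=np.array([np.cos(a),np.sin(a),0]); tz=np.array([0,0,-1.]); tx=np.cross(ty,tz)
    g=R.from_matrix(np.c_[tx,ty,tz])
    print("t",round(s["time_s"],2),"pos",s["eef_pos"].round(1),"F",s["force"].round(1),"w",round(s["grip_width"]*85.4,1))
    print("shift cur tool axes",r.inv().apply(np.array([x,y,z])-s["eef_pos"]).round(1),"goal axes",g.inv().apply(np.array([x,y,z])-s["eef_pos"]).round(1),"rot",(r.inv()*g).as_rotvec().round(4))
delta(*map(float,sys.argv[1:]))
E
python3 go.py 464 -38 190; python3 -c "print(open('/dev/null').read())"; python3 -m creep --help | head
```

```text
t 0.15 pos [192.6 488.2 193.9] F [ 0.2  0.3 -0.1] w 85.4
shift cur tool axes [-445.6 -389.8    4.2] goal axes [-299.5 -510.7    3.9] rot [-0.0009 -0.0004 -0.3217]
invalid input: not JSON, or not a number
```

```bash
python3 -m creep '[{"grip":75,"linear":[0,0,-20],"rot":[0,0,-0.107]},{"grip":75,"linear":[0,0,-20],"rot":[0,0,-0.107]},{"grip":75,"linear":[0,0,-20],"rot":[0,0,-0.107]},{"grip":75,"linear":[-15,-30,0],"rot":[0,0,0]},{"grip":75,"linear":[-15,-30,0],"rot":[0,0,0]},{"grip":75,"linear":[-15,-30,0],"rot":[0,0,0]},{"grip":75,"linear":[-15,-30,0],"rot":[0,0,0]},{"grip":75,"linear":[-15,-30,0],"rot":[0,0,0]},{"grip":75,"linear":[-15,-30,0],"rot":[0,0,0]},{"grip":75,"linear":[-15,-30,0],"rot":[0,0,0]},{"grip":75,"linear":[-15,-30,0],"rot":[0,0,0]}]'; python3 go.py 464 -38 190
```

```text
time_s: 1.07
eef_pos: [299.4, 240.7, 254.2]
ee_rot: [-0.0, 0.027, 1.0, -0.0]
force: [0.2, -0.3, 0.2]
grip_width: 0.881
t 1.07 pos [299.4 240.7 254.2] F [ 0.2 -0.3  0.2] w 75.2
shift cur tool axes [-179.5 -269.3   64.2] goal axes [-179.4 -269.4   64.2] rot [-0.     -0.     -0.0003]
```

```bash
python3 -m creep '[{"grip":68,"linear":[-20,-30,7],"rot":[0,0,0]},{"grip":68,"linear":[-20,-30,7],"rot":[0,0,0]},{"grip":68,"linear":[-20,-30,7],"rot":[0,0,0]},{"grip":68,"linear":[-20,-30,7],"rot":[0,0,0]},{"grip":68,"linear":[-20,-30,7],"rot":[0,0,0]},{"grip":68,"linear":[-20,-30,7],"rot":[0,0,0]},{"grip":68,"linear":[-20,-30,7],"rot":[0,0,0]},{"grip":68,"linear":[-20,-30,7],"rot":[0,0,0]},{"grip":68,"linear":[-20,-29,8],"rot":[0,0,0]},{"grip":68,"linear":[0,0,0],"rot":[0,0,0]}]'; python3 go.py 464 -38 120
python3 - <<'E'
from meas import *
z=snap("wrist","w1")
E
```

```text
time_s: 1.9
eef_pos: [465.7, -40.5, 188.3]
ee_rot: [-0.001, 0.03, 1.0, -0.0]
force: [-0.8, -0.2, -0.9]
grip_width: 0.797
t 1.9 pos [465.7 -40.5 188.3] F [-0.8 -0.2 -0.9] w 68.1
shift cur tool axes [ 1.7  2.5 68.3] goal axes [ 1.9  2.4 68.3] rot [-0.0003 -0.0021 -0.0049]
```

View pics/w1.png

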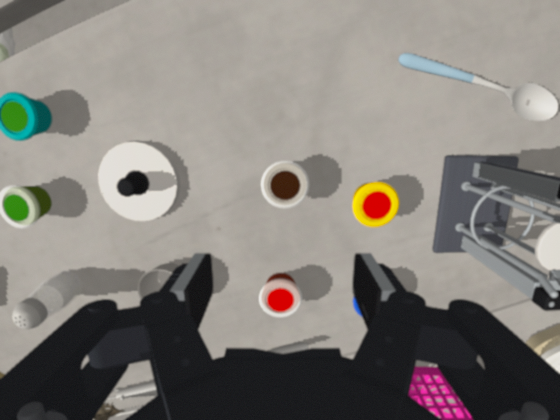

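The wrist view shows brown at (286,184), red at (280,300), green at (16,207), the cap knob at (132,183) and the dispenser base at (440-515,155-250). I'll cross-check the positions from here.

```bash
python3 - <<'E'
from meas import *
z=load("w1")
def rep(n,r,f,h):
    a,s=blob(z,r,f); print(n,a.round(1),s, plane(z,a,h)[0].round(1))
rep("brown",(270,168,302,200),lambda h:h[...,2]<85,36)
rep("brownlid",(255,155,310,212),lambda h:(h[...,2]>190),36)
rep("red",(262,285,300,318),lambda h:red(h)&(h[...,2]>180),36)
rep("green",(0,190,38,226),lambda h:grn(h),36)
rep("cap",(95,138,180,225),lambda h:h[...,2]>195,11)
rep("knobtop",(115,170,150,197),lambda h:h[...,2]<50,38)
print("tcp proj",proj(z,[[465.7,-40.5,188.3],[463.7,-38,36]]).round(1))
E
```

```text
brown [284.7 184.9] [  1   4  28  27 598] [462.3 -37.2  36. ]
brownlid [280.7 185.1] [  5   6  46  47 594] [462.2 -41.6  36. ]
red [280.  299.5] [  6   3  26  24 466] [602.8 -50.9  36. ]
green [ 15.7 207.3] [  4   5  24  26 471] [ 468.8 -352.9   36. ]
cap [133.9 180.7] [   3    4   78   79 3684] [ 451.3 -214.5   11. ]
knobtop [133.5 183.7] [  4   2  29  23 503] [ 450.5 -202.1   38. ]
tcp proj [[281.4 238.9]
 [284.  186.2]]
```

```bash
python3 go.py 463.2 -37.7 9; python3 -m creep '[{"grip":68,"linear":[2.5,2.7,30],"rot":[0,0,0]},{"grip":68,"linear":[0,0,35],"rot":[0,0,0]},{"grip":68,"linear":[0,0,35],"rot":[0,0,0]},{"grip":68,"linear":[0,0,30],"rot":[0,0,0]},{"grip":68,"linear":[0,0,20],"rot":[0,0,0]},{"grip":68,"linear":[0,0,10],"rot":[0,0,0]},{"grip":68,"linear":[0,0,0],"rot":[0,0,0]},{"grip":68,"linear":[0,0,0],"rot":[0,0,0]}]' 60; python3 go.py 463.2 -37.7 9
```

```text
t 1.95 pos [464.7 -38.3 189. ] F [0.1 0.3 0.8] w 68.0
shift cur tool axes [  1.1   0.4 180. ] goal axes [  1.5   0.5 180. ] rot [ 0.0006 -0.0024 -0.0042]
time_s: 2.62
eef_pos: [461.9, -32.9, 30.6]
ee_rot: [-0.0, 0.027, 1.0, 0.0]
force: [0.4, -1.0, 0.0]
grip_width: 0.799
t 2.62 pos [461.9 -32.9  30.6] F [ 0.4 -1.   0. ] w 68.3
shift cur tool axes [-1.6 -4.7 21.6] goal axes [-1.6 -4.7 21.6] rot [ 0.0001 -0.0003  0.    ]
```

```bash
python3 -m creep '[{"grip":68,"linear":[-1.5,-4.5,10],"rot":[0,0,0]},{"grip":68,"linear":[0,0,11],"rot":[0,0,0]},{"grip":68,"linear":[0,0,0],"rot":[0,0,0]},{"grip":68,"linear":[0,0,0],"rot":[0,0,0]},{"grip":68,"linear":[0,0,0],"rot":[0,0,0]}]' 60; python3 go.py 463.2 -37.7 9; python3 -c "
from h import *
snap('wrist','w2')"
```

```text
time_s: 3.03
eef_pos: [463.7, -38.2, 9.9]
ee_rot: [0.001, 0.027, 1.0, -0.0]
force: [0.2, 0.1, -0.6]
grip_width: 0.794
t 3.03 pos [463.7 -38.2   9.9] F [ 0.2  0.1 -0.6] w 67.8
shift cur tool axes [0.5 0.5 0.9] goal axes [0.5 0.5 0.9] rot [-0.0003  0.0011 -0.0007]
```

View pics/w2.png

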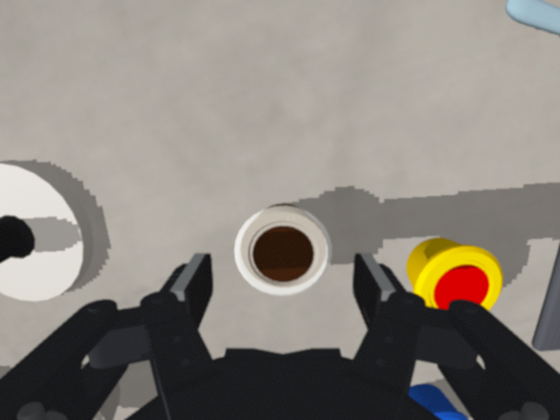

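```bash
python3 - <<'E'
from meas import *
z=load("w2")
for n,r,f in (("sticker",(245,220,325,290),lambda h:h[...,2]<95),("lid",(225,195,340,302),lambda h:h[...,2]>185)):
    a,s=blob(z,r,f); print(n,a,s,plane(z,a,36))
print(proj(z,[[463.7,-38.2,9.9],[463.7,-38.2,36],[452.7,-4,10],[474.7,-4,10]]))
E
```

```text
sticker [282.73735033 253.53070684] [   8    7   60   55 2589] [[461.85462288 -37.25285451  36.        ]]
lid [279.14156019 250.85843981] [   9   15   94   86 2974] [[460.2119772  -39.07481831  36.        ]]
[[281.31977268 238.96412213]
 [281.15382408 256.79532197]
 [336.87851774 219.05724921]
 [337.04278562 252.6142158 ]]
```

```bash
python3 -m creep '[{"grip":40,"linear":[0.7,0.5,0.5],"rot":[0,0,0]},{"grip":40,"linear":[0,0,0],"rot":[0,0,0]},{"grip":40,"linear":[0,0,0],"rot":[0,0,0]},{"grip":40,"linear":[0,0,0],"rot":[0,0,0]},{"grip":40,"linear":[0,0,0],"rot":[0,0,0]}]' 60; python3 -m creep '[{"grip":40,"linear":[0,0,-20],"rot":[0,0,0]},{"grip":40,"linear":[0,0,-35],"rot":[0,0,0]},{"grip":40,"linear":[0,0,-35],"rot":[0,0,0]},{"grip":40,"linear":[0,0,-35],"rot":[0,0,0]},{"grip":40,"linear":[0,0,-35],"rot":[0,0,0]},{"grip":40,"linear":[0,0,-35],"rot":[0,0,0]}]' 60;python3 go.py 507.5 194.5 215;  python3 -c "
from h import *
snap('wrist','w3')"
```

```text
time_s: 3.5
eef_pos: [462.6, -37.5, 8.9]
ee_rot: [0.0, 0.027, 1.0, -0.0]
force: [-0.6, 0.6, 0.4]
grip_width: 0.474
time_s: 4.0
eef_pos: [462.2, -37.3, 205.7]
ee_rot: [0.0, 0.027, 1.0, -0.0]
force: [0.7, 1.1, -0.7]
grip_width: 0.47
t 4.0 pos [462.2 -37.3 205.7] F [ 0.7  1.1 -0.7] w 40.2
shift cur tool axes [-32.5 234.   -9.3] goal axes [-32.7 234.   -9.3] rot [-0.0001  0.0002 -0.0006]
```

View pics/w3.png

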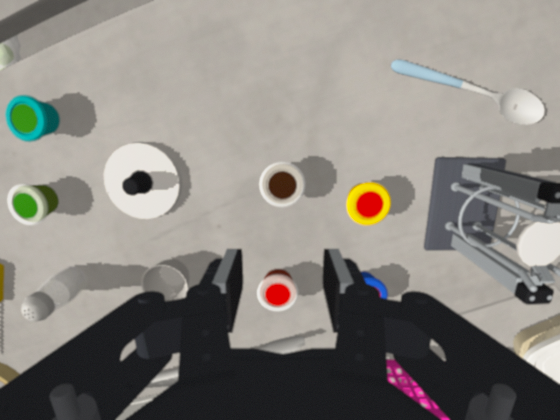

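The gripper closed to the commanded 40 mm with nothing in it, and the brown pot is still standing at (282,184). I'll check from the depth where the pads really are.

```bash
python3 - <<'E'
from meas import *
for n,tcp in (("w3",[462.2,-37.3,205.7]),("w2",[463.7,-38.2,9.9])):
    z=load(n)
    for uv in [(230,252),(235,260),(240,255),(232,280),(238,300),(222,320),(330,252),(333,280),(357,258),(360,280),(365,290),(372,260),(205,258),(205,280),(195,300)]:
        p=pts(z,[uv])[0]
        print(n,uv,round(float(z["d"][uv[1],uv[0]])),(p-tcp).round(1))
E
python3 - <<'E'
from h import *
z=snap("scene","s1")
cv2.imwrite("pics/s1c.png",cv2.resize(z["im"][0:300,120:520,::-1],None,fx=2,fy=2,interpolation=cv2.INTER_CUBIC))
E
```

```text
w3 (230, 252) 144 [-12.5 -23.1  45.7]
w3 (235, 260) 135 [-12.4 -19.5  54.4]
w3 (240, 255) 146 [-10.2 -18.8  44.3]
w3 (232, 280) 124 [ -9.6 -19.1  67.2]
w3 (238, 300) 140 [  6.9 -19.9  55.5]
w3 (222, 320) 84 [-18.5 -14.9 106.3]
w3 (330, 252) 143 [-10.1  23.2  45.9]
w3 (333, 280) 123 [-8.  21.1 68.3]
w3 (357, 258) 418 [ 113.    95.5 -205.2]
w3 (360, 280) 125 [-6.2 32.4 66.2]
w3 (365, 290) 105 [-12.9  29.5  85.1]
w3 (372, 260) 418 [ 117.3  116.  -205.2]
w3 (205, 258) 417 [ 101.5 -109.5 -204.6]
w3 (205, 280) 126 [ -9.3 -30.5  65.6]
w3 (195, 300) 103 [-13.6 -28.1  87.5]
w2 (230, 252) 204 [ 11.2 -34.5  -9.9]
w2 (235, 260) 169 [  1.9 -25.4  23.3]
w2 (240, 255) 166 [ -1.8 -22.   25.2]
w2 (232, 280) 210 [ 31.9 -35.3 -10.1]
w2 (238, 300) 214 [ 47.6 -32.8 -10.1]
w2 (222, 320) 217 [ 62.4 -45.5  -8.7]
w2 (330, 252) 167 [-0.2 26.5 23.7]
w2 (333, 280) 209 [35.5 33.1 -9.9]
w2 (357, 258) 140 [-8.1 35.1 49.5]
w2 (360, 280) 135 [-0.9 34.8 56.8]
w2 (365, 290) 126 [-1.4 34.7 66.1]
w2 (372, 260) 134 [-9.6 40.2 55.5]
w2 (205, 258) 135 [-14.1 -32.5  54.4]
w2 (205, 280) 135 [ -5.  -32.9  57.5]
w2 (195, 300) 119 [ -4.9 -33.1  73.3]
```

View pics/s1c.png

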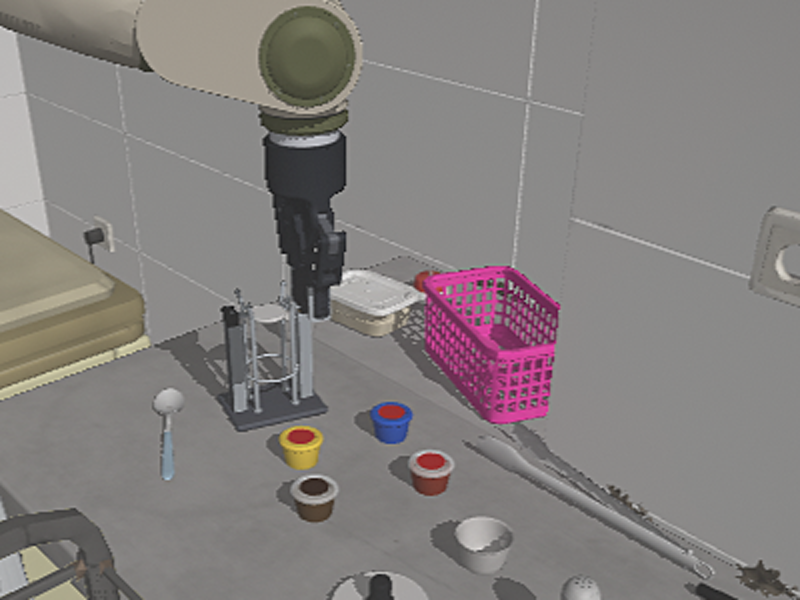

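```bash
python3 - <<'E'
from meas import *
from rig import sensors,imaging
z=load("s1"); print(sensors.sense()["eef_pos"])
for h in (205,230,250): print(h,proj(z,[[462.2,-37.3,h]]))
for uv in [(279,156),(280,150),(272,150)]: print(uv,pts(z,[uv]))
p=imaging.camera_params("wrist");print(-p["R"].T@p["t"])
d=load("s1")
cv2.imwrite("pics/s1d.png",cv2.resize(z["im"][60:180,230:330,::-1],None,fx=6,fy=6,interpolation=cv2.INTER_CUBIC)[:600])
E
```

```text
[464.78706316 -38.17415792 208.91284618]
205 [[274.7531814  175.26852908]]
230 [[274.45417016 164.240867  ]]
250 [[274.20928343 155.20911977]]
(279, 156) [[457.32074528 -71.25526682 263.97376727]]
(280, 150) [[460.04215726 -70.45450486 275.66973215]]
(272, 150) [[467.3895416  -14.99694893 250.91669894]]
[393.73219375 -33.17791002 386.77285557]
```

View pics/s1d.png

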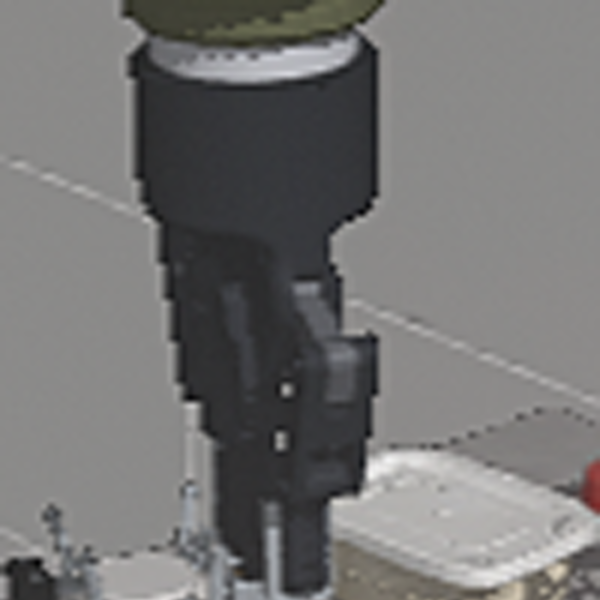

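```bash
python3 - <<'E'
from meas import *
z=load("s1")
cv2.imwrite("pics/s1e.png",cv2.resize(z["im"][110:200,240:320,::-1],None,fx=6,fy=6,interpolation=cv2.INTER_NEAREST))
print(proj(z,[[464.8,-38.2,209]]))
for v in range(140,166,2): print(v,[(u,int(z["d"][v,u])) for u in range(264,292,3)])
E
```

```text
[[276.05576051 173.43870521]]
140 [(264, 2073), (267, 1001), (270, 1004), (273, 952), (276, 933), (279, 927), (282, 933), (285, 932), (288, 934), (291, 1553)]
142 [(264, 2090), (267, 1004), (270, 1004), (273, 957), (276, 947), (279, 931), (282, 933), (285, 937), (288, 1535), (291, 0)]
144 [(264, 2085), (267, 1006), (270, 1009), (273, 960), (276, 957), (279, 954), (282, 957), (285, 1524), (288, 1521), (291, 1519)]
146 [(264, 2090), (267, 1007), (270, 1010), (273, 966), (276, 963), (279, 955), (282, 956), (285, 1504), (288, 1496), (291, 1508)]
148 [(264, 1252), (267, 1011), (270, 1012), (273, 969), (276, 962), (279, 956), (282, 963), (285, 1492), (288, 1492), (291, 1487)]
150 [(264, 1252), (267, 1008), (270, 1010), (273, 971), (276, 965), (279, 961), (282, 965), (285, 1531), (288, 1487), (291, 1485)]
152 [(264, 1260), (267, 1241), (270, 1248), (273, 971), (276, 967), (279, 963), (282, 964), (285, 1533), (288, 1522), (291, 1519)]
154 [(264, 1255), (267, 1264), (270, 1258), (273, 1257), (276, 968), (279, 965), (282, 969), (285, 1523), (288, 1520), (291, 1510)]
156 [(264, 1244), (267, 1278), (270, 1260), (273, 1263), (276, 972), (279, 966), (282, 972), (285, 1526), (288, 1516), (291, 1503)]
158 [(264, 1516), (267, 1284), (270, 1260), (273, 1260), (276, 975), (279, 972), (282, 977), (285, 1538), (288, 1517), (291, 1512)]
160 [(264, 1448), (267, 1281), (270, 1263), (273, 1272), (276, 978), (279, 979), (282, 1541), (285, 1547), (288, 1527), (291, 1512)]
162 [(264, 1464), (267, 1288), (270, 1264), (273, 1270), (276, 1476), (279, 1535), (282, 1525), (285, 1525), (288, 1528), (291, 1525)]
164 [(264, 1466), (267, 1285), (270, 1274), (273, 1269), (276, 1485), (279, 1519), (282, 1522), (285, 1516), (288, 1517), (291, 1514)]
```

View pics/s1e.png

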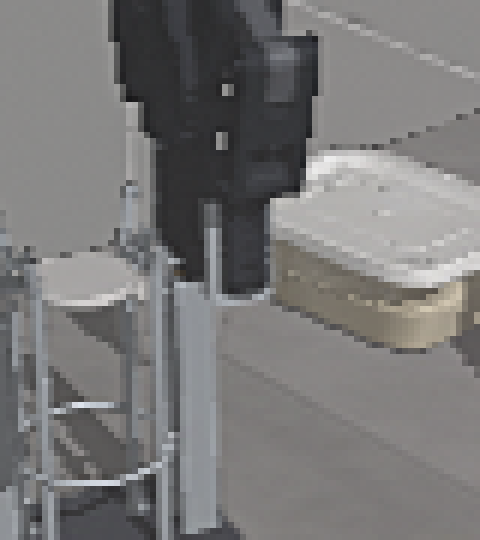

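```bash
python3 - <<'E'
from meas import *
from scipy.spatial.transform import Rotation as R
from rig import sensors
z=load("s1")
for uv in [(276,160),(279,160),(279,158),(270,150),(267,150),(270,148)]: print(uv,pts(z,[uv]).round(1))
print(sensors.sense())
E
```

```text
(276, 160) [[454.7 -62.6 252.2]]
(279, 160) [[460.1 -64.6 251.9]]
(279, 158) [[458.6 -68.1 258.1]]
(270, 150) [[460.2 -21.6 255.2]]
(267, 150) [[454.1 -20.5 256. ]]
(270, 148) [[461.7 -18.3 257.9]]
{'time_s': 4.1, 'joints': array([-3.33989034e-01,  1.65033111e-01,  1.64753992e+00, -3.25727702e-06,
        1.31905491e+00, -1.85015472e+00]), 'dq': array([-0.00283234,  0.06228792,  0.1115686 , -0.0008723 , -0.08686234,
        0.00048628]), 'tau': array([ 8.14881921e-02, -3.58138812e+01, -2.73820192e+01, -5.48413169e-03,
        9.01523978e-01,  1.23317782e-04]), 'eef_pos': array([464.78706316, -38.17415792, 208.91284618]), 'ee_rot': array([ 0.0047494 ,  0.02731119,  0.99961456, -0.00150562]), 'force': array([-0.25393594, -0.39533524, -0.7466427 ]), 'wrist_torque': array([ 0.01206151, -0.00399083,  0.0277399 ]), 'grip_width': 0.469285354254471}
```

The wrist depth and the scene view agree: the real fingertips are about 42 mm above the reported TCP at 40 mm opening, and about 48 mm at 68 mm opening. So the fingers closed above the lid. I'll go lower in stages and watch the force.

```bash
python3 -m creep '[{"grip":68,"linear":[0,0,35],"rot":[0,0,0]},{"grip":68,"linear":[0,0,35],"rot":[0,0,0]},{"grip":68,"linear":[0,0,35],"rot":[0,0,0]},{"grip":68,"linear":[0,0,35],"rot":[0,0,0]},{"grip":68,"linear":[0,0,35],"rot":[0,0,0]},{"grip":68,"linear":[0,0,20],"rot":[0,0,0]},{"grip":68,"linear":[0,0,8],"rot":[0,0,0]},{"grip":68,"linear":[0,0,8],"rot":[0,0,0]},{"grip":68,"linear":[0,0,0],"rot":[0,0,0]},{"grip":68,"linear":[0,0,0],"rot":[0,0,0]},{"grip":68,"linear":[0,0,0],"rot":[0,0,0]}]' 60; python3 go.py 463.2 -37.7 -28
python3 - <<'E'
from meas import *
from rig import sensors
s=sensors.sense()["eef_pos"]
z=snap("wrist","w4")
for n,r,f in (("sticker",(235,210,330,310),lambda h:h[...,2]<95),):
    a,st=blob(z,r,f); print(n,a,st,plane(z,a,36))
for uv in [(205,258),(205,265),(208,280),(357,258),(358,265),(355,280)]: print(uv,(pts(z,[uv])[0]).round(1), s.round(1))
E
```

```text
time_s: 5.02
eef_pos: [463.4, -37.8, -6.1]
ee_rot: [0.001, 0.027, 1.0, -0.0]
force: [-0.7, 0.2, 0.2]
grip_width: 0.798
t 5.02 pos [463.4 -37.8  -6.1] F [-0.7  0.2  0.2] w 68.2
shift cur tool axes [ 0.3  0.1 21.9] goal axes [ 0.2  0.1 21.9] rot [-0.0006  0.0022 -0.0007]
sticker [281.79138541 267.52941176] [  14   28   66   60 3111] [[461.73101951 -37.27261812  36.        ]]
(205, 258) [449.6 -70.4  47.6] [463.4 -37.8  -6.1]
(205, 265) [453.4 -71.1  46.6] [463.4 -37.8  -6.1]
(208, 280) [461.6 -71.1  45.3] [463.4 -37.8  -6.1]
(357, 258) [455.5  -2.5  42.8] [463.4 -37.8  -6.1]
(358, 265) [457.1  -3.   46.8] [463.4 -37.8  -6.1]
(355, 280) [466.3  -3.4  43.5] [463.4 -37.8  -6.1]
```

View pics/w4.png

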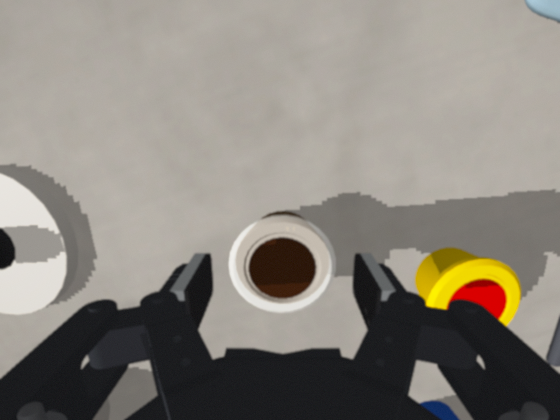

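```bash
python3 -m creep '[{"grip":68,"linear":[0,0,10],"rot":[0,0,0]},{"grip":68,"linear":[0,0,10],"rot":[0,0,0]},{"grip":68,"linear":[0,0,6],"rot":[0,0,0]},{"grip":68,"linear":[0,0,0],"rot":[0,0,0]},{"grip":68,"linear":[0,0,0],"rot":[0,0,0]}]' 60; python3 -m creep '[{"grip":45,"linear":[0,0,0],"rot":[0,0,0]},{"grip":45,"linear":[0,0,0],"rot":[0,0,0]},{"grip":45,"linear":[0,0,0],"rot":[0,0,0]},{"grip":45,"linear":[0,0,0],"rot":[0,0,0]},{"grip":45,"linear":[0,0,0],"rot":[0,0,0]}]' 60; python3 go.py 463.2 -37.7 -28
python3 - <<'E'
from meas import *
z=snap("wrist","w5")
E
```

```text
time_s: 5.48
eef_pos: [462.3, -37.4, -33.7]
ee_rot: [-0.001, 0.027, 1.0, 0.0]
force: [-0.0, -0.4, 0.0]
grip_width: 0.798
time_s: 5.9
eef_pos: [462.8, -37.6, -32.6]
ee_rot: [0.0, 0.027, 1.0, -0.0]
force: [-3.3, 1.0, 5.6]
grip_width: 0.591
t 5.9 pos [462.8 -37.6 -32.6] F [-3.3  1.   5.6] w 50.5
shift cur tool axes [-0.4 -0.1 -4.6] goal axes [-0.4 -0.1 -4.6] rot [-0.0002  0.0007 -0.0006]
```

View pics/w5.png

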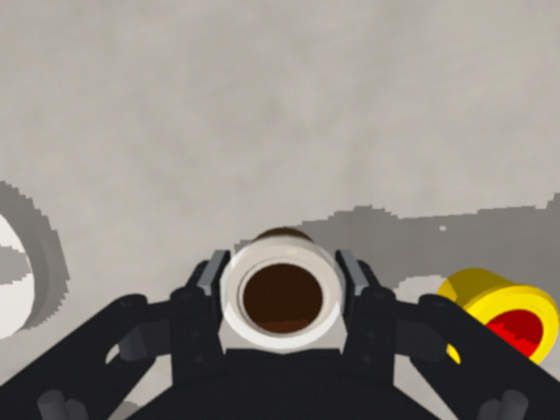

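```bash
python3 -m creep '[{"grip":45,"linear":[0,0,-10],"rot":[0,0,0]},{"grip":45,"linear":[0,0,-25],"rot":[0,0,0]},{"grip":45,"linear":[0,0,-35],"rot":[0,0,0]},{"grip":45,"linear":[0,0,-35],"rot":[0,0,0]},{"grip":45,"linear":[0,0,-35],"rot":[0,0,0]},{"grip":45,"linear":[0,0,-35],"rot":[0,0,0]},{"grip":45,"linear":[0,0,-30],"rot":[0,0,0]},{"grip":45,"linear":[0,0,0],"rot":[0,0,0]},{"grip":45,"linear":[0,0,0],"rot":[0,0,0]}]' 60; 
python3 go.py 507.5 194.5 185
python3 - <<'E'
from meas import *
z=snap("wrist","w6")
z=snap("scene","s2")
cv2.imwrite("pics/s2c.png",cv2.resize(z["im"][80:240,200:360,::-1],None,fx=3.5,fy=3.5,interpolation=cv2.INTER_CUBIC))
E
```

```text
time_s: 6.7
eef_pos: [463.0, -37.6, 173.4]
ee_rot: [0.002, 0.027, 1.0, -0.001]
force: [0.4, 0.8, -1.1]
grip_width: 0.594
t 6.7 pos [463.  -37.6 173.4] F [ 0.4  0.8 -1.1] w 50.7
shift cur tool axes [-31.7 234.2 -11.8] goal axes [-31.8 234.2 -11.6] rot [-0.001   0.0034 -0.0006]
```

View pics/w6.png

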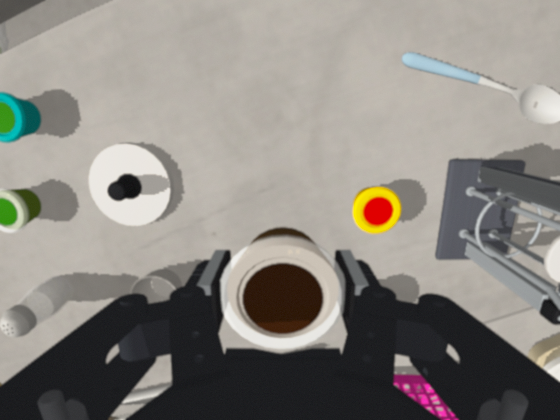

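View pics/s2c.png

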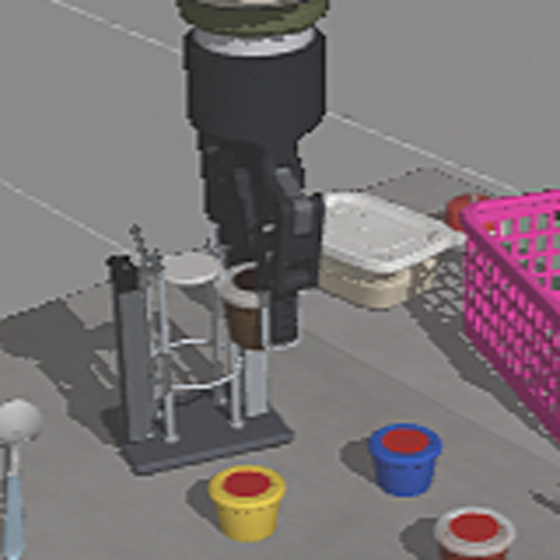

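Brown is held level at 50.7 mm and sits centred between the pads at (283,298). Next I'll approach the dispenser and get a closer fix on it from the wrist view.

```bash
python3 -m creep '[{"grip":45,"linear":[-7,24,-8],"rot":[0,0,0]},{"grip":45,"linear":[-8,30,0],"rot":[0,0,0]},{"grip":45,"linear":[-8,30,0],"rot":[0,0,0]},{"grip":45,"linear":[-8,30,0],"rot":[0,0,0]},{"grip":45,"linear":[-1,25,0],"rot":[0,0,0]},{"grip":45,"linear":[0,0,0],"rot":[0,0,0]},{"grip":45,"linear":[0,0,0],"rot":[0,0,0]},{"grip":45,"linear":[0,0,0],"rot":[0,0,0]}]' 60; 
python3 go.py 507.5 194.5 185
python3 - <<'E'
from meas import *
z=snap("wrist","w7")
a,s=blob(load("w5"),(235,250,330,340),lambda h:h[...,2]<85); print(a,s,plane(load("w5"),a,36))
E
```

```text
time_s: 7.47
eef_pos: [501.6, 99.1, 178.8]
ee_rot: [-0.001, 0.027, 1.0, -0.0]
force: [-0.5, -0.7, 0.1]
grip_width: 0.594
t 7.47 pos [501.6  99.1 178.8] F [-0.5 -0.7  0.1] w 50.7
shift cur tool axes [-0.6 95.6 -6.3] goal axes [-0.7 95.6 -6.2] rot [-0.0003 -0.0021 -0.0007]
[282.30184709 298.03974749] [   8   14   79   69 4277] [[461.57249437 -36.85416841  36.        ]]
```

View pics/w7.png

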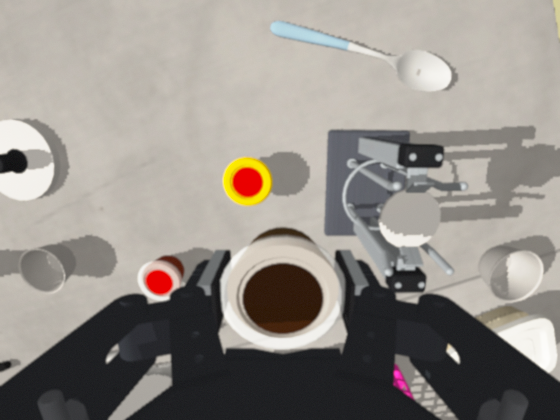

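```bash
python3 - <<'E'
from meas import *
z=load("w7")
a,s=blob(z,(378,188,442,248),lambda h:h[...,2]>170); print(a,s,plane(z,a,140), [pts(z,[p])[0].round(1) for p in [(410,220),(400,215),(420,225)]])
for r in [(396,140,445,168),(383,266,428,295)]:
    a,s=blob(z,r,lambda h:h[...,2]<60); print(a,s,plane(z,a,152))
cv2.imwrite("pics/w7c.png",cv2.resize(z["im"][120:310,310:480,::-1],None,fx=3.15,fy=3.15,interpolation=cv2.INTER_CUBIC))
E
```

```text
[412.40390545 220.04796163] [   0    0   64   60 2919] [[507.21929705 196.22536716 140.        ]] [array([507.3, 194.7, 139.2]), array([503.1, 187. , 138.9]), array([511.8, 202.7, 139. ])]
[419.27909887 154.77221527] [  3   3  44  24 799] [[457.66841893 193.26835595 152.        ]]
[404.07153502 280.85991058] [  0   1  42  28 671] [[550.60703009 187.95667909 152.        ]]
```

View pics/w7c.png

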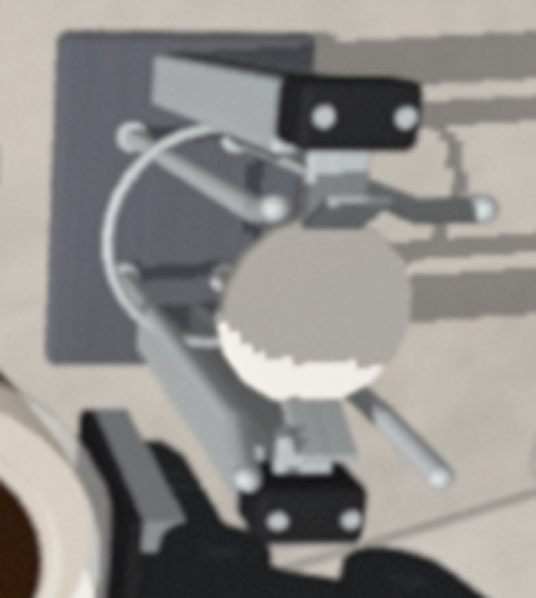

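```bash
python3 - <<'E'
from meas import *
z=load("w7")
u=lambda c:[c[0]/3.15+310-.35,c[1]/3.15+120-.35]
P=np.array([plane(z,u(c),167)[0] for c in [(272,208),(485,210),(247,481),(438,478)]]);print(P.round(1),P.mean(0).round(1))
e=P[2]+P[3]-P[0]-P[1]; f=P[1]+P[3]-P[0]-P[2]; print(np.degrees(np.arctan2(e[1],e[0])),np.degrees(np.arctan2(f[1],f[0])))
print(plane(z,u((315,313)),140))
S=[u(c) for c in [(324,117),(406,118),(278,520),(350,519)]]; Q=plane(z,S,152.5); print(Q.round(1),Q.mean(0))
print(np.array([np.degrees(np.arctan2(*(Q[i+2]-Q[i])[[1,0]])) for i in (0,1)]))
E
```

```text
[[474.6 172.8 167. ]
 [477.2 217.1 167. ]
 [534.7 170.2 167. ]
 [536.9 213.  167. ]] [505.8 193.3 167. ]
-3.2059606135207837 86.82972053791592
[[506.29197601 194.08315637 140.        ]]
[[458.7 188.5 152.5]
 [459.7 206.4 152.5]
 [553.2 183.3 152.5]
 [554.2 200.8 152.5]] [506.48533234 194.7197311  152.5       ]
[-3.18358574 -3.39109845]
```

```bash
python3 -m creep '[{"grip":45,"linear":[0,20,0],"rot":[0,0,0]},{"grip":45,"linear":[0,30,0],"rot":[0,0,0]},{"grip":45,"linear":[0,25,0],"rot":[0,0,0]},{"grip":45,"linear":[-0.6,15,0],"rot":[0,0,0]},{"grip":45,"linear":[0,4.5,0],"rot":[0,0,0]},{"grip":45,"linear":[0,0,0],"rot":[0,0,0]},{"grip":45,"linear":[0,0,0],"rot":[0,0,0]},{"grip":45,"linear":[0,0,0],"rot":[0,0,0]},{"grip":45,"linear":[0,0,0],"rot":[0,0,0]}]' 60; 
python3 go.py 507.4 193.5 115
```

```text
time_s: 8.27
eef_pos: [508.1, 192.8, 179.8]
ee_rot: [-0.0, 0.028, 1.0, -0.0]
force: [-0.5, -0.6, -0.9]
grip_width: 0.596
t 8.27 pos [508.1 192.8 179.8] F [-0.5 -0.6 -0.9] w 50.9
shift cur tool axes [ 0.7  0.7 64.8] goal axes [ 0.7  0.7 64.8] rot [-0.0002 -0.     -0.0021]
```

```bash
python3 -m creep '[{"grip":45,"linear":[0.7,0.7,20],"rot":[0,0,0]},{"grip":45,"linear":[0,0,20],"rot":[0,0,0]},{"grip":45,"linear":[0,0,15],"rot":[0,0,0]},{"grip":45,"linear":[0,0,8],"rot":[0,0,0]},{"grip":45,"linear":[0,0,0],"rot":[0,0,0]},{"grip":45,"linear":[0,0,0],"rot":[0,0,0]},{"grip":45,"linear":[0,0,0],"rot":[0,0,0]}]' 60; 
python3 go.py 507.4 193.5 68
python3 - <<'E'
from meas import *
z=snap("scene","s3")
cv2.imwrite("pics/s3c.png",cv2.resize(z["im"][90:230,200:330,::-1],None,fx=4.2,fy=4.2,interpolation=cv2.INTER_CUBIC))
snap("wrist","w8")
E
```

```text
time_s: 8.85
eef_pos: [507.9, 194.5, 117.9]
ee_rot: [0.001, 0.028, 1.0, 0.0]
force: [-0.3, 0.3, 0.1]
grip_width: 0.593
t 8.85 pos [507.9 194.5 117.9] F [-0.3  0.3  0.1] w 50.7
shift cur tool axes [ 0.6 -1.  49.9] goal axes [ 0.5 -1.  49.9] rot [ 0.0004  0.0018 -0.0009]
```

View pics/s3c.png

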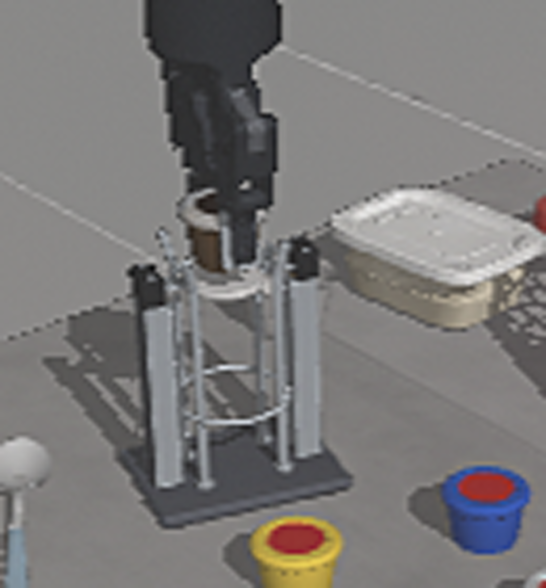

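View pics/w8.png

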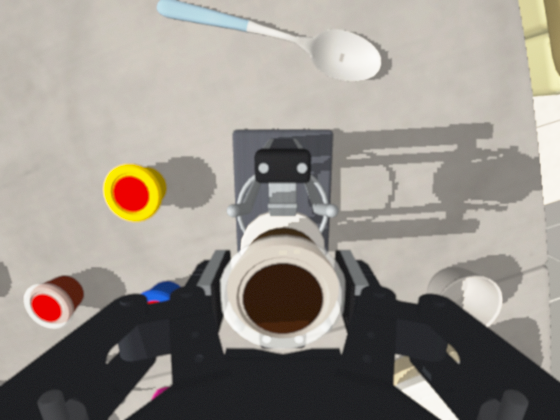

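```bash
python3 -m creep '[{"grip":45,"linear":[0.3,-0.6,8],"rot":[0,0,0]},{"grip":45,"linear":[0,0,8],"rot":[0,0,0]},{"grip":45,"linear":[0,0,0],"rot":[0,0,0]},{"grip":45,"linear":[0,0,0],"rot":[0,0,0]}]' 80; python3 -m creep '[{"grip":45,"linear":[0,0,8],"rot":[0,0,0]},{"grip":45,"linear":[0,0,6],"rot":[0,0,0]},{"grip":45,"linear":[0,0,0],"rot":[0,0,0]},{"grip":45,"linear":[0,0,0],"rot":[0,0,0]}]' 80; 
python3 go.py 507.4 193.5 68
python3 - <<'E'
from meas import *
z=snap("scene","s4")
cv2.imwrite("pics/s4c.png",cv2.resize(z["im"][90:230,200:330,::-1],None,fx=4.2,fy=4.2,interpolation=cv2.INTER_CUBIC))
E
```

```text
time_s: 9.28
eef_pos: [506.9, 193.9, 100.6]
ee_rot: [-0.0, 0.027, 1.0, -0.0]
force: [-0.5, -1.0, 2.6]
grip_width: 0.585
time_s: 9.62
eef_pos: [507.1, 194.0, 87.0]
ee_rot: [0.0, 0.027, 1.0, 0.0]
force: [1.4, -0.4, 2.6]
grip_width: 0.586
t 9.62 pos [507.1 194.   87. ] F [ 1.4 -0.4  2.6] w 50.1
shift cur tool axes [-0.3 -0.5 19. ] goal axes [-0.3 -0.5 19. ] rot [ 0.      0.0003 -0.0007]
```

View pics/s4c.png

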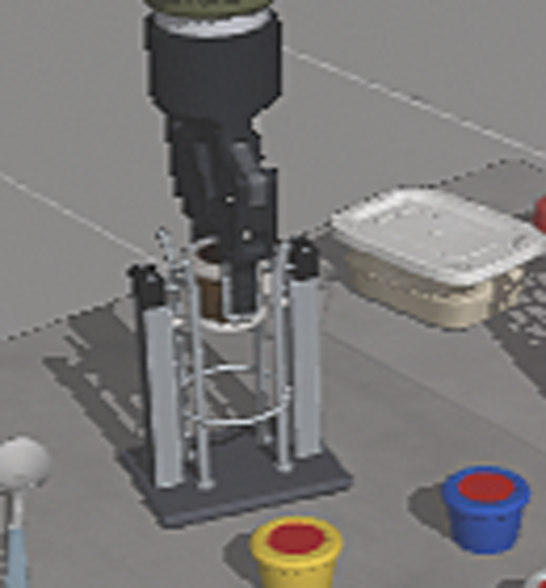

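Brown is going down cleanly with the platform, at about 3 N (some bias in that reading). I'll press the last 20 mm.

```bash
python3 -m creep '[{"grip":45,"linear":[0,0,7],"rot":[0,0,0]},{"grip":45,"linear":[0,0,6],"rot":[0,0,0]},{"grip":45,"linear":[0,0,0],"rot":[0,0,0]},{"grip":45,"linear":[0,0,0],"rot":[0,0,0]}]' 80; python3 -m creep '[{"grip":45,"linear":[0,0,5],"rot":[0,0,0]},{"grip":45,"linear":[0,0,3],"rot":[0,0,0]},{"grip":45,"linear":[0,0,0],"rot":[0,0,0]},{"grip":45,"linear":[0,0,0],"rot":[0,0,0]}]' 80; 
python3 go.py 507.4 193.5 68
python3 - <<'E'
from meas import *
z=snap("scene","s5")
cv2.imwrite("pics/s5c.png",cv2.resize(z["im"][90:230,200:330,::-1],None,fx=4.2,fy=4.2,interpolation=cv2.INTER_CUBIC))
z=snap("wrist","w9")
E
```

```text
time_s: 10.0
eef_pos: [507.1, 194.0, 74.0]
ee_rot: [0.0, 0.027, 1.0, 0.0]
force: [1.9, 0.7, 2.3]
grip_width: 0.587
time_s: 10.33
eef_pos: [507.1, 194.0, 66.1]
ee_rot: [0.0, 0.027, 1.0, 0.0]
force: [2.4, -0.1, 4.9]
grip_width: 0.587
t 10.33 pos [507.1 194.   66.1] F [ 2.4 -0.1  4.9] w 50.2
shift cur tool axes [-0.3 -0.5 -1.9] goal axes [-0.3 -0.5 -1.9] rot [ 0.0001  0.0004 -0.0007]
```

View pics/s5c.png

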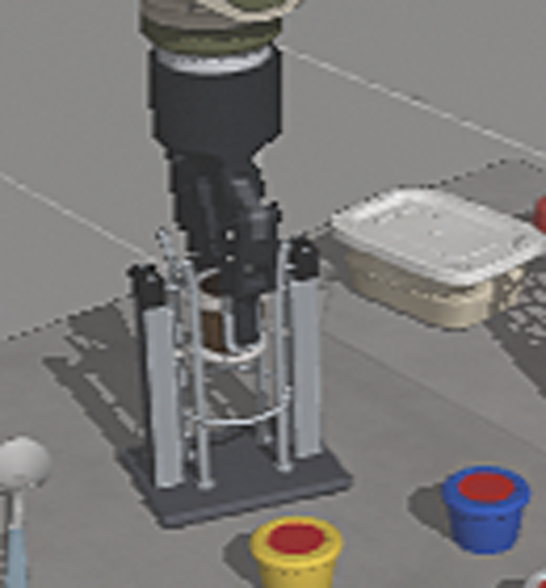

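View pics/w9.png

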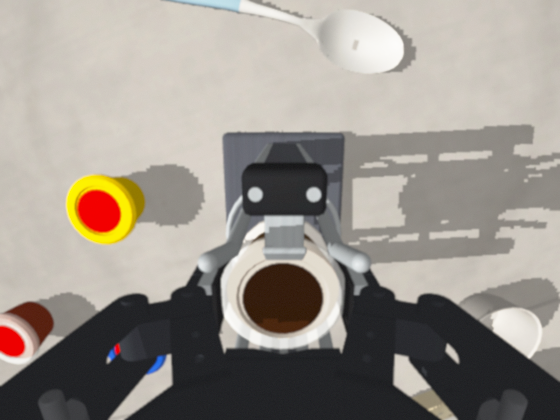

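```bash
python3 -m creep '[{"grip":64,"linear":[0,0,0],"rot":[0,0,0]},{"grip":64,"linear":[0,0,0],"rot":[0,0,0]},{"grip":64,"linear":[0,0,0],"rot":[0,0,0]},{"grip":64,"linear":[0,0,0],"rot":[0,0,0]}]'; python3 -c "
from h import *
z=snap('wrist','w10')
cv2.imwrite('pics/w10c.png',cv2.resize(z['im'][140:360,180:380,::-1],None,fx=2.7,fy=2.7,interpolation=cv2.INTER_CUBIC))"
```

```text
time_s: 10.77
eef_pos: [506.6, 194.0, 65.4]
ee_rot: [-0.001, 0.027, 1.0, -0.0]
force: [-0.5, -0.3, -0.4]
grip_width: 0.748
```

View pics/w10c.png

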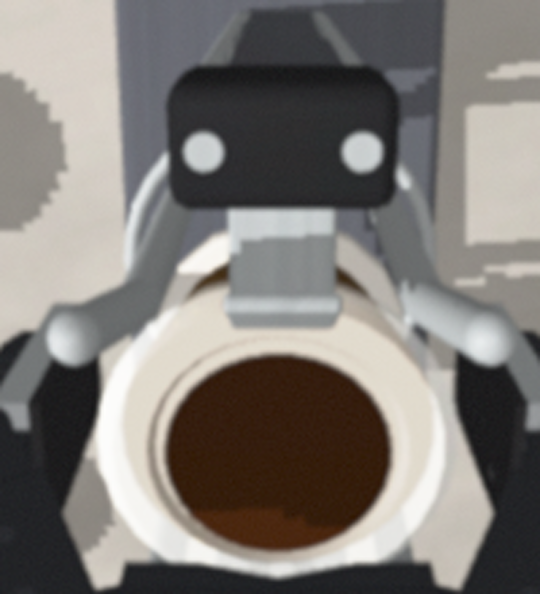

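Brown is held under the front catch after release. Next is green, white-rimmed with a green sauce body, at about (469.6,-353.7).

```bash
python3 -m creep '[{"grip":66,"linear":[0,0,-10],"rot":[0,0,0]},{"grip":66,"linear":[0,0,-30],"rot":[0,0,0]},{"grip":66,"linear":[0,0,-35],"rot":[0,0,0]},{"grip":66,"linear":[0,0,-30],"rot":[0,0,0]},{"grip":66,"linear":[0,0,0],"rot":[0,0,0]}]'; python3 -c "
from h import *
z=snap('wrist','w11')
z=snap('top','t1')
cv2.imwrite('pics/t1c.png',cv2.resize(z['im'][140:275,150:350,::-1],None,fx=4,fy=4,interpolation=cv2.INTER_CUBIC))
"; python3 go.py 469.6 -353.7 120
```

```text
time_s: 11.23
eef_pos: [509.4, 194.5, 177.6]
ee_rot: [0.005, 0.027, 1.0, 0.001]
force: [0.5, 0.3, 1.0]
grip_width: 0.772
t 11.33 pos [507.3 194.1 172.1] F [ 0.1  0.1 -1.1] w 66.0
shift cur tool axes [   7.8 -549.1   51.8] goal axes [   8.  -549.    52.1] rot [ 0.0005  0.0023 -0.0006]
```

View pics/w11.png

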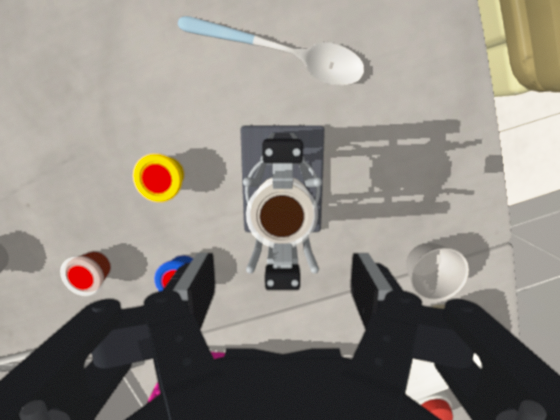

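```bash
python3 - <<'E'
from meas import *
z=load("w11")
print([pts(z,[p])[0].round(1) for p in [(275,215),(282,225),(290,210),(255,215),(308,215)]])
a,s=blob(z,(255,190,312,240),lambda h:h[...,2]<100); print(a,s,plane(z,a,140))
cv2.imwrite("pics/w11c.png",cv2.resize(z["im"][130:300,230:335,::-1],None,fx=3.5,fy=3.5,interpolation=cv2.INTER_CUBIC))
E
```

```text
[array([505.6, 190.1, 139.8]), array([513.9, 194.7, 139. ]), array([502.2, 201.1, 140.7]), array([505.2, 175.4, 138.6]), array([507.4, 214.1, 138.6])]
[281.39638989 215.83249097] [   5    6   43   41 1385] [[506.47658829 194.69140248 140.        ]]
```

View pics/w11c.png

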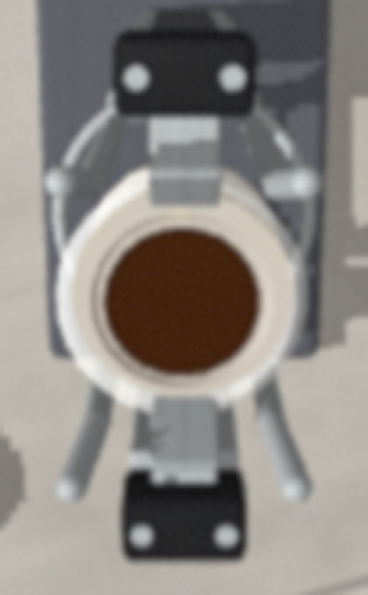

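Brown is level at z≈139 with both catches over its lid. On to green.

```bash
python3 -m creep '[{"grip":68,"linear":[0,-20,0],"rot":[0,0,0]},{"grip":68,"linear":[0,-40,0],"rot":[0,0,0]},{"grip":68,"linear":[0,-40,0],"rot":[0,0,0]},{"grip":68,"linear":[0,-40,0],"rot":[0,0,0]},{"grip":68,"linear":[1,-40,0],"rot":[0,0,0]},{"grip":68,"linear":[1,-40,0],"rot":[0,0,0]},{"grip":68,"linear":[1,-40,0],"rot":[0,0,0]},{"grip":68,"linear":[1,-40,0],"rot":[0,0,0]},{"grip":68,"linear":[1,-40,0],"rot":[0,0,0]},{"grip":68,"linear":[1,-40,0],"rot":[0,0,0]},{"grip":68,"linear":[1,-40,0],"rot":[0,0,0]}]';python3 -m creep '[{"grip":68,"linear":[1,-40,0],"rot":[0,0,0]},{"grip":68,"linear":[0,-35,0],"rot":[0,0,0]},{"grip":68,"linear":[0,-30,0],"rot":[0,0,0]},{"grip":68,"linear":[0,-14,0],"rot":[0,0,0]},{"grip":68,"linear":[0,-5,5],"rot":[0,0,0]},{"grip":68,"linear":[0,0,20],"rot":[0,0,0]},{"grip":68,"linear":[0,0,20],"rot":[0,0,0]},{"grip":68,"linear":[0,0,0],"rot":[0,0,0]},{"grip":68,"linear":[0,0,0],"rot":[0,0,0]},{"grip":68,"linear":[0,0,0],"rot":[0,0,0]}]'; python3 go.py 469.6 -353.7 -32; python3 -c "
from meas import *
z=snap('wrist','w12')
a,s=blob(z,(230,150,330,300),grn); print(a,s,plane(z,a,36))
"
```

```text
time_s: 12.25
eef_pos: [475.8, -226.5, 169.6]
ee_rot: [-0.001, 0.027, 1.0, 0.001]
force: [1.3, 0.1, 0.3]
grip_width: 0.794
time_s: 13.08
eef_pos: [469.7, -348.2, 126.7]
ee_rot: [0.0, 0.027, 1.0, -0.0]
force: [0.7, 0.1, 0.1]
grip_width: 0.795
t 13.08 pos [ 469.7 -348.2  126.7] F [0.7 0.1 0.1] w 67.9
shift cur tool axes [ -0.   -5.4 158.8] goal axes [ -0.2  -5.5 158.7] rot [-0.0006  0.0008  0.0003]
[275.76914894 201.17553191] [ 29  35  35  34 940] [[ 468.70582214 -353.40970387   36.        ]]
```

View pics/w12.png

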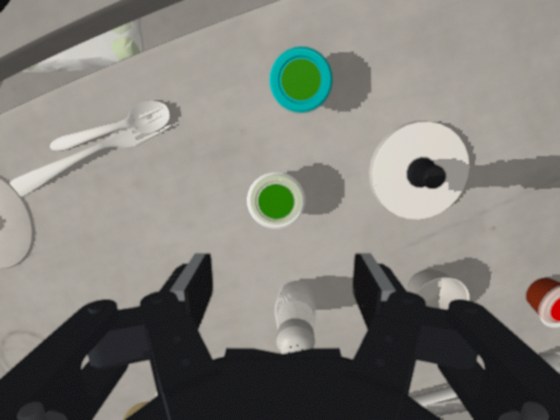

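The white-rimmed green pot is at (276,201). The turquoise look-alike is at (300,80) and the salt shaker at (294,325). I'm descending on the white-rimmed one.

```bash
python3 -m creep '[{"grip":68,"linear":[0,-5.7,20],"rot":[0,0,0]},{"grip":68,"linear":[0,0,35],"rot":[0,0,0]},{"grip":68,"linear":[0,0,30],"rot":[0,0,0]},{"grip":68,"linear":[0,0,20],"rot":[0,0,0]},{"grip":68,"linear":[0,0,10],"rot":[0,0,0]},{"grip":68,"linear":[0,0,0],"rot":[0,0,0]},{"grip":68,"linear":[0,0,0],"rot":[0,0,0]},{"grip":68,"linear":[0,0,0],"rot":[0,0,0]}]'; python3 go.py 469.9 -354 -32; python3 -c "
from meas import *
z=snap('wrist','w13')
a,s=blob(z,(230,150,330,310),grn); print(a,s,plane(z,a,36))
"
```

```text
time_s: 13.8
eef_pos: [469.7, -355.3, 12.8]
ee_rot: [0.001, 0.027, 1.0, -0.001]
force: [0.5, -0.5, 0.4]
grip_width: 0.8
t 13.8 pos [ 469.7 -355.3   12.8] F [ 0.5 -0.5  0.4] w 68.3
shift cur tool axes [ 0.   1.4 44.8] goal axes [-0.1  1.3 44.8] rot [-0.0023  0.0023 -0.0005]
[283.9884 252.1828] [  25   75   59   55 2500] [[ 468.38490562 -353.59157668   36.        ]]
```

View pics/w13.png

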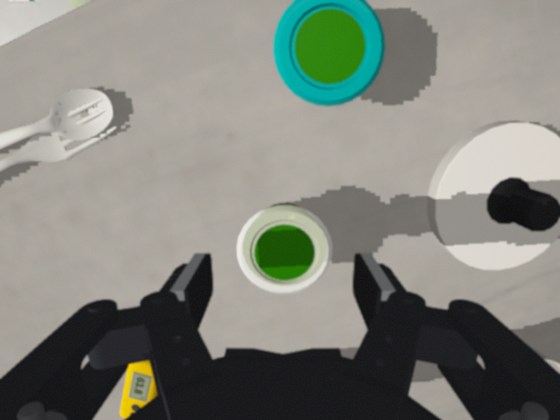

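```bash
python3 -m creep '[{"grip":68,"linear":[0,1,20],"rot":[0,0,0]},{"grip":68,"linear":[0,0,15],"rot":[0,0,0]},{"grip":68,"linear":[0,0,9.5],"rot":[0,0,0]},{"grip":68,"linear":[0,0,0],"rot":[0,0,0]},{"grip":68,"linear":[0,0,0],"rot":[0,0,0]},{"grip":68,"linear":[0,0,0],"rot":[0,0,0]}]'; python3 go.py 469.9 -354 -32; python3 -m creep '[{"grip":45,"linear":[0,0,0],"rot":[0,0,0]},{"grip":45,"linear":[0,0,0],"rot":[0,0,0]},{"grip":45,"linear":[0,0,0],"rot":[0,0,0]},{"grip":45,"linear":[0,0,0],"rot":[0,0,0]},{"grip":45,"linear":[0,0,0],"rot":[0,0,0]},{"grip":45,"linear":[0,0,0],"rot":[0,0,0]}]' 70;python3 go.py 469.9 -354 -32; python3 -c "
from meas import *
z=snap('wrist','w14')
a,s=blob(z,(230,230,330,340),grn); print(a,s,plane(z,a,36))
"
```

```text
time_s: 14.35
eef_pos: [469.5, -354.0, -32.5]
ee_rot: [0.001, 0.027, 1.0, -0.001]
force: [0.9, -0.1, -0.5]
grip_width: 0.797
t 14.35 pos [ 469.5 -354.   -32.5] F [ 0.9 -0.1 -0.5] w 68.0
shift cur tool axes [-0.4  0.1 -0.5] goal axes [-0.4  0.1 -0.5] rot [-0.0014  0.0014 -0.0007]
time_s: 14.85
eef_pos: [469.4, -354.0, -32.2]
ee_rot: [0.001, 0.027, 1.0, -0.001]
force: [-1.8, 1.5, 8.0]
grip_width: 0.586
t 14.85 pos [ 469.4 -354.   -32.2] F [-1.8  1.5  8. ] w 50.0
shift cur tool axes [-0.5 -0.  -0.2] goal axes [-0.5 -0.  -0.2] rot [-0.0015  0.0014 -0.0006]
[282.40970919 297.47842402] [  14   33   78   70 4264] [[ 468.15312115 -353.13837804   36.        ]]
```

View pics/w14.png

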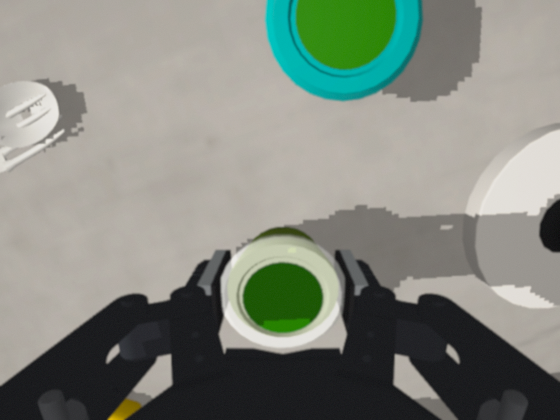

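```bash
python3 -m creep '[{"grip":45,"linear":[0,0,-10],"rot":[0,0,0]},{"grip":45,"linear":[0,0,-30],"rot":[0,0,0]},{"grip":45,"linear":[0,0,-40],"rot":[0,0,0]},{"grip":45,"linear":[0,0,-40],"rot":[0,0,0]},{"grip":45,"linear":[0,0,-40],"rot":[0,0,0]},{"grip":45,"linear":[0,0,-35],"rot":[0,0,0]},{"grip":45,"linear":[0,20,-17],"rot":[0,0,0]},{"grip":45,"linear":[0,38,0],"rot":[0,0,0]},{"grip":45,"linear":[-1,38,0],"rot":[0,0,0]},{"grip":45,"linear":[-1,38,0],"rot":[0,0,0]},{"grip":45,"linear":[-1,38,0],"rot":[0,0,0]},{"grip":45,"linear":[-1,38,0],"rot":[0,0,0]}]'; python3 -m creep '[{"grip":45,"linear":[-1,38,0],"rot":[0,0,0]},{"grip":45,"linear":[-1,38,0],"rot":[0,0,0]},{"grip":45,"linear":[-1,38,0],"rot":[0,0,0]},{"grip":45,"linear":[0,38,0],"rot":[0,0,0]},{"grip":45,"linear":[0,38,0],"rot":[0,0,0]},{"grip":45,"linear":[0,38,0],"rot":[0,0,0]},{"grip":45,"linear":[0,20,0],"rot":[0,0,0]},{"grip":45,"linear":[0,0,0],"rot":[0,0,0]},{"grip":45,"linear":[0,0,0],"rot":[0,0,0]},{"grip":45,"linear":[0,0,0],"rot":[0,0,0]}]';  python3 go.py 507.2 193.9 180
```

```text
time_s: 15.9
eef_pos: [484.1, -142.2, 179.3]
ee_rot: [0.001, 0.028, 1.0, -0.0]
force: [0.6, -0.9, -0.9]
grip_width: 0.585
time_s: 16.73
eef_pos: [500.9, 103.0, 178.8]
ee_rot: [0.0, 0.027, 1.0, -0.0]
force: [0.0, 0.1, -0.0]
grip_width: 0.588
t 16.73 pos [500.9 103.  178.8] F [ 0.   0.1 -0. ] w 50.2
shift cur tool axes [-1.2 91.1 -1.2] goal axes [-1.3 91.1 -1.2] rot [-0.0002  0.0005 -0.0009]
```

```bash
python3 -m creep '[{"grip":45,"linear":[-0.5,25,0],"rot":[0,0,0]},{"grip":45,"linear":[-0.5,30,0],"rot":[0,0,0]},{"grip":45,"linear":[-0.3,22,0],"rot":[0,0,0]},{"grip":45,"linear":[0,11,0],"rot":[0,0,0]},{"grip":45,"linear":[0,3,0],"rot":[0,0,0]},{"grip":45,"linear":[0,0,0],"rot":[0,0,0]},{"grip":45,"linear":[0,0,0],"rot":[0,0,0]},{"grip":45,"linear":[0,0,0],"rot":[0,0,0]},{"grip":45,"linear":[0,0,0],"rot":[0,0,0]}]'; python3 go.py 507.2 193.9 118
```

```text
time_s: 17.48
eef_pos: [507.4, 193.3, 178.4]
ee_rot: [0.0, 0.028, 1.0, -0.0]
force: [-0.1, 0.4, -0.9]
grip_width: 0.587
t 17.48 pos [507.4 193.3 178.4] F [-0.1  0.4 -0.9] w 50.2
shift cur tool axes [ 0.2  0.6 60.4] goal axes [ 0.2  0.6 60.4] rot [-0.0002  0.     -0.002 ]
```

```bash
python3 -m creep '[{"grip":45,"linear":[0,0.4,20],"rot":[0,0,0]},{"grip":45,"linear":[0,0,20],"rot":[0,0,0]},{"grip":45,"linear":[0,0,15],"rot":[0,0,0]},{"grip":45,"linear":[0,0,6],"rot":[0,0,0]},{"grip":45,"linear":[0,0,0],"rot":[0,0,0]},{"grip":45,"linear":[0,0,0],"rot":[0,0,0]},{"grip":45,"linear":[0,0,0],"rot":[0,0,0]}]' 80; 
python3 go.py 507.2 193.9 67; python3 -c "
from h import *
z=snap('wrist','w15')"
```

```text
time_s: 18.07
eef_pos: [507.9, 194.6, 118.4]
ee_rot: [0.001, 0.028, 1.0, 0.0]
force: [0.3, 0.1, -0.2]
grip_width: 0.588
t 18.07 pos [507.9 194.6 118.4] F [ 0.3  0.1 -0.2] w 50.2
shift cur tool axes [ 0.8 -0.8 51.4] goal axes [ 0.7 -0.8 51.4] rot [ 0.0004  0.0018 -0.0009]
```

View pics/w15.png

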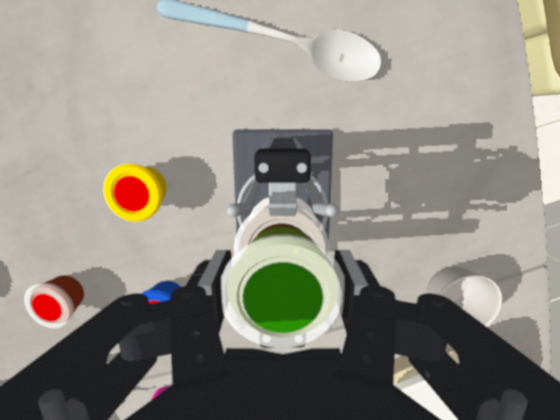

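```bash
python3 -m creep '[{"grip":45,"linear":[0.3,-0.4,8],"rot":[0,0,0]},{"grip":45,"linear":[0,0,8],"rot":[0,0,0]},{"grip":45,"linear":[0,0,0],"rot":[0,0,0]},{"grip":45,"linear":[0,0,0],"rot":[0,0,0]}]' 90; python3 -m creep '[{"grip":45,"linear":[0,0,8],"rot":[0,0,0]},{"grip":45,"linear":[0,0,8],"rot":[0,0,0]},{"grip":45,"linear":[0,0,8],"rot":[0,0,0]},{"grip":45,"linear":[0,0,0],"rot":[0,0,0]},{"grip":45,"linear":[0,0,0],"rot":[0,0,0]}]' 90; python3 -m creep '[{"grip":45,"linear":[0,0,5],"rot":[0,0,0]},{"grip":45,"linear":[0,0,5],"rot":[0,0,0]},{"grip":45,"linear":[0,0,2],"rot":[0,0,0]},{"grip":45,"linear":[0,0,0],"rot":[0,0,0]},{"grip":45,"linear":[0,0,0],"rot":[0,0,0]}]' 90; 
python3 go.py 507.4 193.5 66
python3 - <<'E'
from meas import *
z=snap("wrist","w16")
cv2.imwrite('pics/w16c.png',cv2.resize(z['im'][140:360,180:380,::-1],None,fx=2.7,fy=2.7,interpolation=cv2.INTER_CUBIC))
a,s=blob(z,(230,230,330,340),grn); print(a,s)
E
```

```text
time_s: 18.45
eef_pos: [507.3, 194.3, 101.4]
ee_rot: [0.0, 0.027, 1.0, 0.0]
force: [1.5, 0.7, 4.1]
grip_width: 0.578
time_s: 18.87
eef_pos: [507.2, 194.4, 77.5]
ee_rot: [0.0, 0.027, 1.0, 0.0]
force: [1.3, 0.5, 3.8]
grip_width: 0.588
time_s: 19.28
eef_pos: [507.5, 194.4, 66.0]
ee_rot: [0.001, 0.027, 1.0, 0.0]
force: [1.3, 0.1, 5.7]
grip_width: 0.584
t 19.28 pos [507.5 194.4  66. ] F [1.3 0.1 5.7] w 49.9
shift cur tool axes [ 0.1 -0.9  0. ] goal axes [ 0.1 -0.9  0. ] rot [ 0.0002  0.0014 -0.0006]
[282.37412096 297.37341772] [  14   33   78   70 4266]
```

View pics/w16c.png

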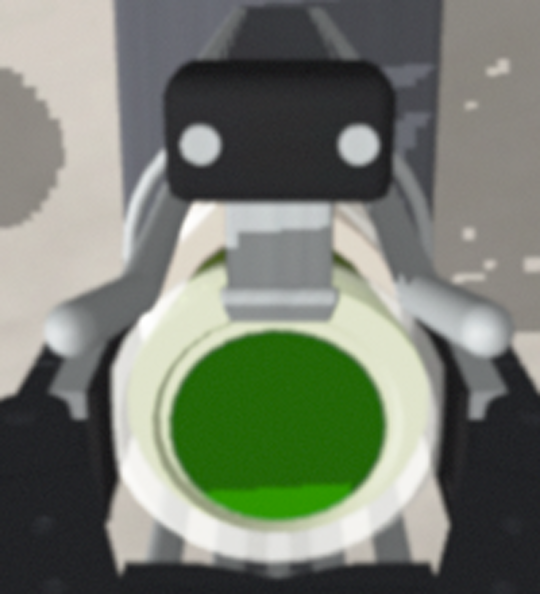

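```bash
python3 -m creep '[{"grip":64,"linear":[0,0,0],"rot":[0,0,0]},{"grip":64,"linear":[0,0,0],"rot":[0,0,0]},{"grip":64,"linear":[0,0,0],"rot":[0,0,0]},{"grip":64,"linear":[0,0,0],"rot":[0,0,0]},{"grip":66,"linear":[0,0,-10],"rot":[0,0,0]},{"grip":66,"linear":[0,0,-30],"rot":[0,0,0]},{"grip":66,"linear":[0,0,-35],"rot":[0,0,0]},{"grip":66,"linear":[0,0,-30],"rot":[0,0,0]},{"grip":66,"linear":[0,0,0],"rot":[0,0,0]},{"grip":66,"linear":[0,0,0],"rot":[0,0,0]}]' 70; python3 go.py 604.2 -51.5 120; python3 - <<'E'
from meas import *
z=snap("wrist","w17")
print([pts(z,[p])[0].round(1) for p in [(275,215),(282,225),(290,210),(255,215),(308,215)]])
cv2.imwrite("pics/w17c.png",cv2.resize(z["im"][130:300,230:335,::-1],None,fx=3.5,fy=3.5,interpolation=cv2.INTER_CUBIC))
E
```

```text
time_s: 20.17
eef_pos: [507.5, 194.4, 172.2]
ee_rot: [0.002, 0.027, 1.0, 0.0]
force: [-0.3, 0.3, -0.5]
grip_width: 0.772
t 20.17 pos [507.5 194.4 172.2] F [-0.3  0.3 -0.5] w 66.0
shift cur tool axes [-109.8 -240.3   52.4] goal axes [-109.8 -240.3   52.2] rot [ 0.0007  0.0033 -0.0006]
[array([501.9, 190.2, 139.6]), array([509.8, 194.7, 139.3]), array([499. , 201. , 138.8]), array([501.3, 176. , 139.2]), array([503.6, 213.7, 138.5])]
```

View pics/w17c.png

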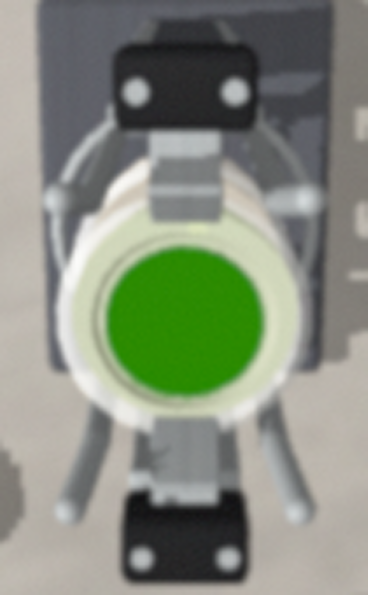

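Green is held under both catches, lid at z≈139. On to red, the white-rimmed one.

```bash
python3 -m creep '[{"grip":68,"linear":[0,-25,0],"rot":[0,0,0]},{"grip":68,"linear":[-10,-35,0],"rot":[0,0,0]},{"grip":68,"linear":[-20,-35,0],"rot":[0,0,0]},{"grip":68,"linear":[-20,-35,0],"rot":[0,0,0]},{"grip":68,"linear":[-20,-35,0],"rot":[0,0,0]},{"grip":68,"linear":[-20,-35,0],"rot":[0,0,0]},{"grip":68,"linear":[-15,-30,10],"rot":[0,0,0]},{"grip":68,"linear":[-5,-10,20],"rot":[0,0,0]},{"grip":68,"linear":[0,0,22],"rot":[0,0,0]},{"grip":68,"linear":[0,0,0],"rot":[0,0,0]},{"grip":68,"linear":[0,0,0],"rot":[0,0,0]},{"grip":68,"linear":[0,0,0],"rot":[0,0,0]}]'; python3 go.py 604.2 -51.5 -32; python3 -c "
from meas import *
z=snap('wrist','w18')
a,s=blob(z,(230,150,330,300),lambda h:red(h)&(h[...,2]>170)); print(a,s,plane(z,a,36))
"
```

```text
time_s: 21.22
eef_pos: [603.8, -50.9, 119.1]
ee_rot: [0.0, 0.027, 1.0, -0.0]
force: [-0.6, 0.1, 0.4]
grip_width: 0.798
t 21.22 pos [603.8 -50.9 119.1] F [-0.6  0.1  0.4] w 68.2
shift cur tool axes [ -0.4  -0.6 151.1] goal axes [ -0.4  -0.6 151.1] rot [-0.0001  0.0004 -0.    ]
[281.53103448 203.21576355] [  34   36   36   36 1015] [[602.9241246  -50.92872332  36.        ]]
```

View pics/w18.png

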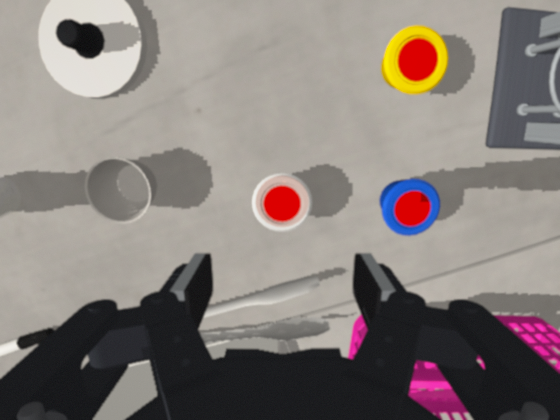

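The white-rimmed red pot is at (282,203). The blue-rimmed one at (410,207) and the yellow one at (416,60) stay. I'm descending.

```bash
python3 -m creep '[{"grip":68,"linear":[-0.3,-0.8,20],"rot":[0,0,0]},{"grip":68,"linear":[0,0,35],"rot":[0,0,0]},{"grip":68,"linear":[0,0,30],"rot":[0,0,0]},{"grip":68,"linear":[0,0,20],"rot":[0,0,0]},{"grip":68,"linear":[0,0,10],"rot":[0,0,0]},{"grip":68,"linear":[0,0,0],"rot":[0,0,0]},{"grip":68,"linear":[0,0,0],"rot":[0,0,0]},{"grip":68,"linear":[0,0,0],"rot":[0,0,0]}]'; python3 go.py 604.1 -51.7 -32; python3 -c "
from meas import *
z=snap('wrist','w19')
a,s=blob(z,(230,150,330,310),lambda h:red(h)); print(a,s,plane(z,a,36))
"
```

```text
time_s: 21.93
eef_pos: [605.1, -52.3, 5.4]
ee_rot: [0.002, 0.027, 1.0, -0.0]
force: [0.5, 0.5, 0.9]
grip_width: 0.796
t 21.93 pos [605.1 -52.3   5.4] F [0.5 0.5 0.9] w 68.0
shift cur tool axes [ 1.2  0.6 37.4] goal axes [ 1.1  0.6 37.4] rot [-0.0008  0.0033 -0.0004]
[283.5994205  255.96233249] [  23   78   62   57 2761] [[602.59530316 -50.89006831  36.        ]]
```

View pics/w19.png

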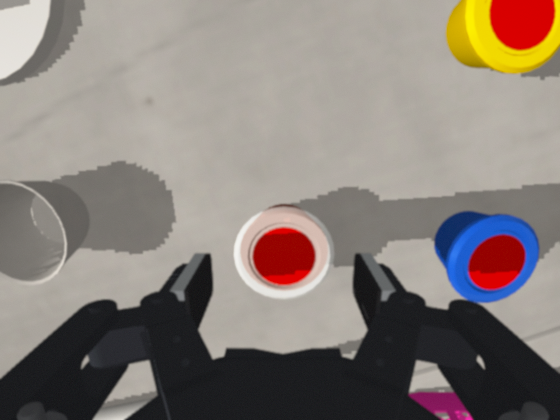

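```bash
python3 -m creep '[{"grip":68,"linear":[0.8,0.6,17],"rot":[0,0,0]},{"grip":68,"linear":[0,0,13],"rot":[0,0,0]},{"grip":68,"linear":[0,0,7.5],"rot":[0,0,0]},{"grip":68,"linear":[0,0,0],"rot":[0,0,0]},{"grip":68,"linear":[0,0,0],"rot":[0,0,0]},{"grip":68,"linear":[0,0,0],"rot":[0,0,0]}]'; python3 go.py 604.1 -51.7 -32; python3 -m creep '[{"grip":45,"linear":[0,0,0],"rot":[0,0,0]},{"grip":45,"linear":[0,0,0],"rot":[0,0,0]},{"grip":45,"linear":[0,0,0],"rot":[0,0,0]},{"grip":45,"linear":[0,0,0],"rot":[0,0,0]},{"grip":45,"linear":[0,0,0],"rot":[0,0,0]},{"grip":45,"linear":[0,0,0],"rot":[0,0,0]}]' 70;python3 go.py 604.1 -51.7 -32; python3 -c "
from meas import *
z=snap('wrist','w20')
a,s=blob(z,(230,230,330,340),red); print(a,s,plane(z,a,36))
"
```

```text
time_s: 22.48
eef_pos: [603.6, -51.7, -33.5]
ee_rot: [0.001, 0.027, 1.0, -0.0]
force: [-0.3, -0.1, -0.3]
grip_width: 0.795
t 22.48 pos [603.6 -51.7 -33.5] F [-0.3 -0.1 -0.3] w 67.9
shift cur tool axes [-0.5  0.  -1.5] goal axes [-0.5  0.  -1.5] rot [-0.0002  0.001  -0.0007]
time_s: 22.98
eef_pos: [603.7, -51.7, -33.0]
ee_rot: [0.001, 0.027, 1.0, -0.0]
force: [-2.1, -0.3, 4.7]
grip_width: 0.596
t 22.98 pos [603.7 -51.7 -33. ] F [-2.1 -0.3  4.7] w 50.9
shift cur tool axes [-0.4 -0.  -1. ] goal axes [-0.4 -0.  -1. ] rot [-0.0003  0.0015 -0.0006]
[282.2665294 298.5577671] [  13   34   80   70 4371] [[602.44824027 -50.94587     36.        ]]
```

View pics/w20.png

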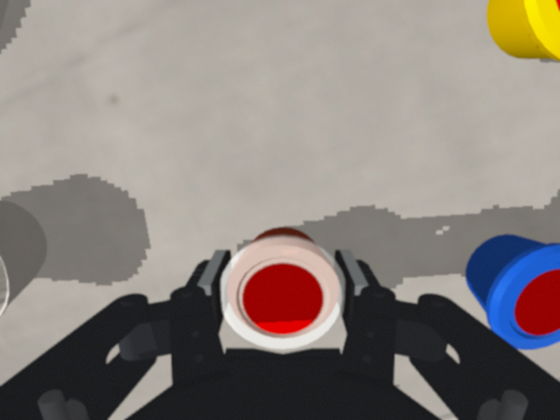

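```bash
python3 -m creep '[{"grip":45,"linear":[0,0,-10],"rot":[0,0,0]},{"grip":45,"linear":[0,0,-30],"rot":[0,0,0]},{"grip":45,"linear":[0,0,-40],"rot":[0,0,0]},{"grip":45,"linear":[0,0,-40],"rot":[0,0,0]},{"grip":45,"linear":[0,0,-40],"rot":[0,0,0]},{"grip":45,"linear":[0,0,-35],"rot":[0,0,0]},{"grip":45,"linear":[10,10,-17],"rot":[0,0,0]},{"grip":45,"linear":[20,25,0],"rot":[0,0,0]},{"grip":45,"linear":[20,30,0],"rot":[0,0,0]},{"grip":45,"linear":[20,30,0],"rot":[0,0,0]},{"grip":45,"linear":[20,30,0],"rot":[0,0,0]},{"grip":45,"linear":[15,30,0],"rot":[0,0,0]}]'; python3 -m creep '[{"grip":45,"linear":[4.5,30,0],"rot":[0,0,0]},{"grip":45,"linear":[0,30,0],"rot":[0,0,0]},{"grip":45,"linear":[0,15,0],"rot":[0,0,0]},{"grip":45,"linear":[0,8,0],"rot":[0,0,0]},{"grip":45,"linear":[0,0,0],"rot":[0,0,0]},{"grip":45,"linear":[0,0,0],"rot":[0,0,0]},{"grip":45,"linear":[0,0,0],"rot":[0,0,0]},{"grip":45,"linear":[0,0,0],"rot":[0,0,0]}]';  python3 go.py 507.2 193.9 118
```

```text
time_s: 24.03
eef_pos: [505.2, 110.3, 178.8]
ee_rot: [0.0, 0.028, 1.0, 0.0]
force: [0.3, 1.1, -0.6]
grip_width: 0.588
time_s: 24.7
eef_pos: [507.0, 191.1, 177.9]
ee_rot: [-0.0, 0.028, 1.0, -0.0]
force: [0.4, 0.2, -0.7]
grip_width: 0.594
t 24.7 pos [507.  191.1 177.9] F [ 0.4  0.2 -0.7] w 50.8
shift cur tool axes [-0.1  2.9 59.9] goal axes [-0.1  2.8 59.9] rot [-0.0002 -0.     -0.0021]
```

```bash
python3 -m creep '[{"grip":45,"linear":[0,2.6,0],"rot":[0,0,0]},{"grip":45,"linear":[0,0,20],"rot":[0,0,0]},{"grip":45,"linear":[0,0,20],"rot":[0,0,0]},{"grip":45,"linear":[0,0,14],"rot":[0,0,0]},{"grip":45,"linear":[0,0,6],"rot":[0,0,0]},{"grip":45,"linear":[0,0,0],"rot":[0,0,0]},{"grip":45,"linear":[0,0,0],"rot":[0,0,0]},{"grip":45,"linear":[0,0,0],"rot":[0,0,0]}]' 80; 
python3 go.py 507.2 194.2 67; python3 -c "
from h import *
z=snap('wrist','w21')"
```

```text
time_s: 25.37
eef_pos: [507.6, 194.7, 118.9]
ee_rot: [0.001, 0.027, 1.0, 0.0]
force: [-0.6, -1.0, -0.1]
grip_width: 0.592
t 25.37 pos [507.6 194.7 118.9] F [-0.6 -1.  -0.1] w 50.5
shift cur tool axes [ 0.5 -0.6 51.9] goal axes [ 0.4 -0.5 51.9] rot [ 0.0004  0.0018 -0.0008]
```

View pics/w21.png

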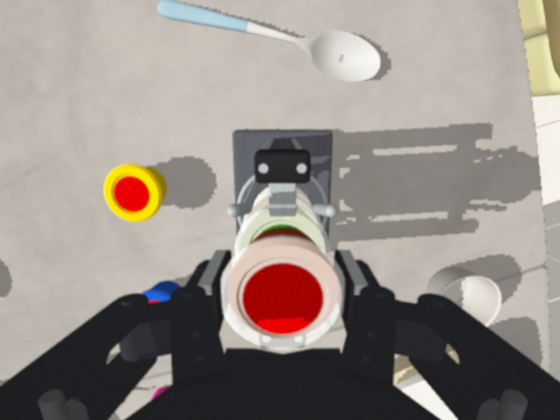

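```bash
python3 -m creep '[{"grip":45,"linear":[0.2,-0.4,8],"rot":[0,0,0]},{"grip":45,"linear":[0,0,8],"rot":[0,0,0]},{"grip":45,"linear":[0,0,0],"rot":[0,0,0]},{"grip":45,"linear":[0,0,0],"rot":[0,0,0]}]' 90; python3 -m creep '[{"grip":45,"linear":[0,0,8],"rot":[0,0,0]},{"grip":45,"linear":[0,0,8],"rot":[0,0,0]},{"grip":45,"linear":[0,0,8],"rot":[0,0,0]},{"grip":45,"linear":[0,0,0],"rot":[0,0,0]},{"grip":45,"linear":[0,0,0],"rot":[0,0,0]}]' 90; python3 -m creep '[{"grip":45,"linear":[0,0,5],"rot":[0,0,0]},{"grip":45,"linear":[0,0,5],"rot":[0,0,0]},{"grip":45,"linear":[0,0,3],"rot":[0,0,0]},{"grip":45,"linear":[0,0,0],"rot":[0,0,0]},{"grip":45,"linear":[0,0,0],"rot":[0,0,0]}]' 90; 
python3 go.py 507.4 193.5 66
python3 - <<'E'
from meas import *
z=snap("wrist","w22")
cv2.imwrite('pics/w22c.png',cv2.resize(z['im'][140:360,180:380,::-1],None,fx=2.7,fy=2.7,interpolation=cv2.INTER_CUBIC))
a,s=blob(z,(230,230,330,340),red); print(a,s)
E
```

```text
time_s: 25.75
eef_pos: [507.1, 194.4, 101.9]
ee_rot: [0.0, 0.027, 1.0, 0.0]
force: [0.9, 0.0, 4.8]
grip_width: 0.586
time_s: 26.17
eef_pos: [507.1, 194.4, 78.1]
ee_rot: [0.0, 0.027, 1.0, 0.0]
force: [0.1, -0.1, 5.6]
grip_width: 0.58
time_s: 26.58
eef_pos: [507.4, 194.4, 65.6]
ee_rot: [0.001, 0.027, 1.0, 0.0]
force: [0.2, 0.5, 7.7]
grip_width: 0.586
t 26.58 pos [507.4 194.4  65.6] F [0.2 0.5 7.7] w 50.0
shift cur tool axes [-0.1 -0.9 -0.4] goal axes [-0.1 -0.9 -0.4] rot [ 0.0003  0.0016 -0.0007]
[282.23658872 298.45827602] [  13   34   79   70 4362]
```

View pics/w22c.png

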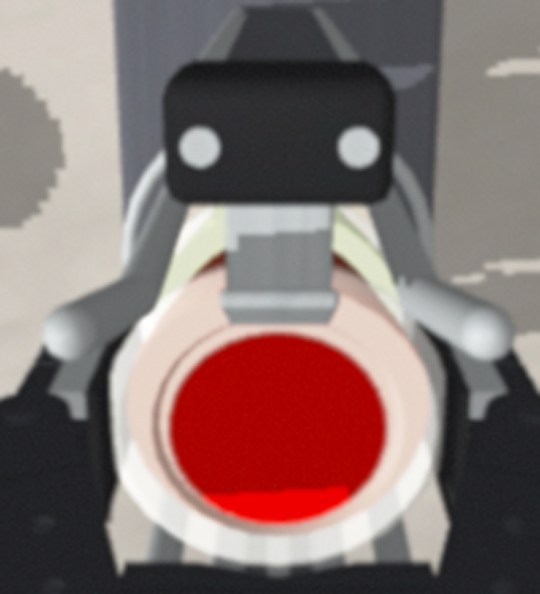

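```bash
python3 -m creep '[{"grip":64,"linear":[0,0,0],"rot":[0,0,0]},{"grip":64,"linear":[0,0,0],"rot":[0,0,0]},{"grip":64,"linear":[0,0,0],"rot":[0,0,0]},{"grip":64,"linear":[0,0,0],"rot":[0,0,0]},{"grip":66,"linear":[0,0,-10],"rot":[0,0,0]},{"grip":66,"linear":[0,0,-30],"rot":[0,0,0]},{"grip":66,"linear":[0,0,-35],"rot":[0,0,0]},{"grip":66,"linear":[0,0,-30],"rot":[0,0,0]},{"grip":66,"linear":[0,0,0],"rot":[0,0,0]},{"grip":66,"linear":[0,0,0],"rot":[0,0,0]}]' 70; python3 go.py 452 -211 130; python3 - <<'E'
from meas import *
z=snap("wrist","w23")
print([pts(z,[p])[0].round(1) for p in [(275,215),(282,225),(290,210),(255,215),(308,215)]])
cv2.imwrite("pics/w23c.png",cv2.resize(z["im"][130:300,230:335,::-1],None,fx=3.5,fy=3.5,interpolation=cv2.INTER_CUBIC))
E
```

```text
time_s: 27.47
eef_pos: [507.4, 194.4, 171.7]
ee_rot: [0.002, 0.027, 1.0, 0.0]
force: [0.8, -0.7, -0.4]
grip_width: 0.767
t 27.47 pos [507.4 194.4 171.7] F [ 0.8 -0.7 -0.4] w 65.5
shift cur tool axes [  33.3 -407.9   41.3] goal axes [  33.4 -407.8   41.7] rot [ 0.0007  0.0034 -0.0006]
[array([501.4, 190.2, 140.1]), array([509.4, 194.7, 139.3]), array([498.5, 201. , 139.6]), array([500.8, 176.1, 139.7]), array([502.8, 213.5, 139.9])]
```

View pics/w23c.png

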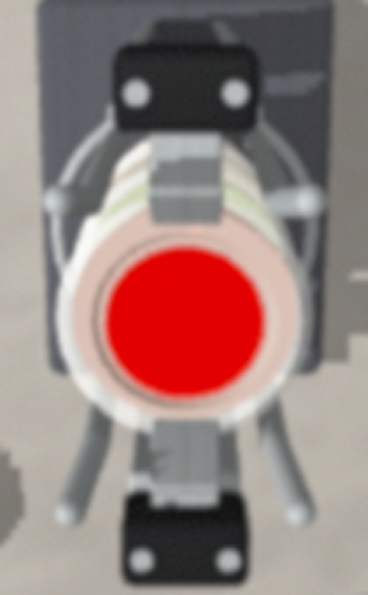

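All three pots are in, lid at z≈139.7 with both catches over it. Now the cap.

```bash
python3 -m creep '[{"grip":60,"linear":[2,-20,0],"rot":[0,0,0]},{"grip":60,"linear":[3,-40,0],"rot":[0,0,0]},{"grip":60,"linear":[3,-40,0],"rot":[0,0,0]},{"grip":60,"linear":[3,-40,0],"rot":[0,0,0]},{"grip":60,"linear":[3,-40,0],"rot":[0,0,0]},{"grip":60,"linear":[3,-40,0],"rot":[0,0,0]},{"grip":60,"linear":[3,-40,0],"rot":[0,0,0]},{"grip":60,"linear":[3,-40,0],"rot":[0,0,0]},{"grip":60,"linear":[3,-40,0],"rot":[0,0,0]},{"grip":60,"linear":[3,-30,0],"rot":[0,0,0]},{"grip":60,"linear":[2,-25,0],"rot":[0,0,0]},{"grip":60,"linear":[2,-13,0],"rot":[0,0,0]}]'; python3 -m creep '[{"grip":50,"linear":[0,0,20],"rot":[0,0,0]},{"grip":50,"linear":[0,0,20],"rot":[0,0,0]},{"grip":50,"linear":[0,0,0],"rot":[0,0,0]},{"grip":50,"linear":[0,0,0],"rot":[0,0,0]},{"grip":50,"linear":[0,0,0],"rot":[0,0,0]}]';python3 go.py 452 -211 30; python3 - <<'E'
from meas import *
z=snap("wrist","w24")
E
```

```text
time_s: 28.52
eef_pos: [450.4, -213.4, 168.5]
ee_rot: [-0.001, 0.029, 1.0, 0.001]
force: [-0.1, 0.4, -0.4]
grip_width: 0.704
time_s: 28.93
eef_pos: [451.8, -211.0, 130.5]
ee_rot: [0.0, 0.027, 1.0, -0.0]
force: [0.5, -0.0, -0.1]
grip_width: 0.587
t 28.93 pos [ 451.8 -211.   130.5] F [ 0.5 -0.  -0.1] w 50.2
shift cur tool axes [-1.000e-01 -0.000e+00  1.005e+02] goal axes [ -0.2  -0.  100.5] rot [-0.0003  0.0004  0.    ]
```

View pics/w24.png

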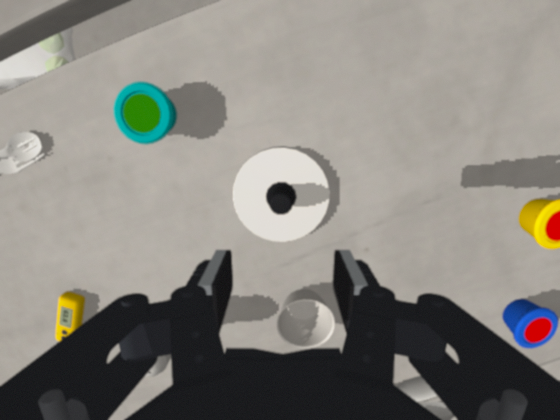

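```bash
python3 - <<'E'
from meas import *
z=load("w24")
hsv=cv2.cvtColor(z["im"],cv2.COLOR_RGB2HSV)
roi=np.zeros(hsv.shape[:2],np.uint8); roi[140:246,226:336]=1
m=((hsv[...,2]>195)&(roi>0)).astype(np.uint8)
n,l,st,c=cv2.connectedComponentsWithStats(m); i=1+np.argmax(st[1:,4])
cs,_=cv2.findContours((l==i).astype(np.uint8),cv2.RETR_EXTERNAL,cv2.CHAIN_APPROX_NONE)
h=cv2.convexHull(max(cs,key=len)); e=cv2.fitEllipse(h); print(e)
P=plane(z,h[:,0,:],11); (cx,cy),r=cv2.minEnclosingCircle(P[:,:2].astype(np.float32)); print(cx,cy,r, plane(z,e[0],11))
k=((hsv[...,2]<60)&(roi>0)).astype(np.uint8); n,l,st,c=cv2.connectedComponentsWithStats(k); i=1+np.argmax(st[1:,4]); print(c[i],st[i],plane(z,c[i],26),plane(z,c[i],41))
for uv in [(281,194),(281,200),(281,206)]: print(pts(z,[uv]))
E
```

```text
((280.01446533203125, 194.3631591796875), (93.7771987915039, 96.6368637084961), 94.2454833984375)
453.4079895019531 -212.80531311035156 47.86021423339844 [[ 451.43517808 -212.61631597   11.        ]]
[280.82298137 197.16304348] [267 183  29  30 644] [[ 450.68733872 -211.70442511   26.        ]] [[ 447.06824826 -211.43027584   41.        ]]
[[ 444.28288658 -211.1207492    40.65816442]]
[[ 449.75407647 -211.42282461   40.65226869]]
[[ 455.42513615 -211.73827173   40.12635174]]
```

```bash
python3 -m creep '[{"grip":50,"linear":[-0.4,-1.7,20],"rot":[0,0,0]},{"grip":50,"linear":[0,0,35],"rot":[0,0,0]},{"grip":50,"linear":[0,0,35],"rot":[0,0,0]},{"grip":50,"linear":[0,0,30],"rot":[0,0,0]},{"grip":50,"linear":[0,0,15],"rot":[0,0,0]},{"grip":50,"linear":[0,0,5],"rot":[0,0,0]},{"grip":50,"linear":[0,0,0],"rot":[0,0,0]},{"grip":50,"linear":[0,0,0],"rot":[0,0,0]},{"grip":50,"linear":[0,0,0],"rot":[0,0,0]}]'; python3 go.py 452.3 -212.7 -24; python3 - <<'E'
from meas import *
z=snap("wrist","w25")
hsv=cv2.cvtColor(z["im"],cv2.COLOR_RGB2HSV)
for uv in [(222,262),(225,258),(342,258),(345,265),(282,250),(282,270),(282,285)]: print(uv,pts(z,[uv]).round(1))
E
```

```text
time_s: 29.73
eef_pos: [452.7, -213.6, -8.6]
ee_rot: [0.001, 0.027, 1.0, -0.001]
force: [-0.4, 0.0, -0.2]
grip_width: 0.584
t 29.73 pos [ 452.7 -213.6   -8.6] F [-0.4  0.  -0.2] w 49.9
shift cur tool axes [ 0.5  0.9 15.4] goal axes [ 0.5  0.9 15.4] rot [-0.0017  0.0024 -0.0004]
(222, 262) [[ 439.9 -238.2   47.8]]
(225, 258) [[ 440.1 -237.7   43.4]]
(342, 258) [[ 442.9 -185.8   43.4]]
(345, 265) [[ 442.3 -186.    51.7]]
(282, 250) [[ 442.7 -212.5   31.6]]
(282, 270) [[ 448.9 -212.8   40.2]]
(282, 285) [[ 456.7 -213.3   40.2]]
```

View pics/w25.png

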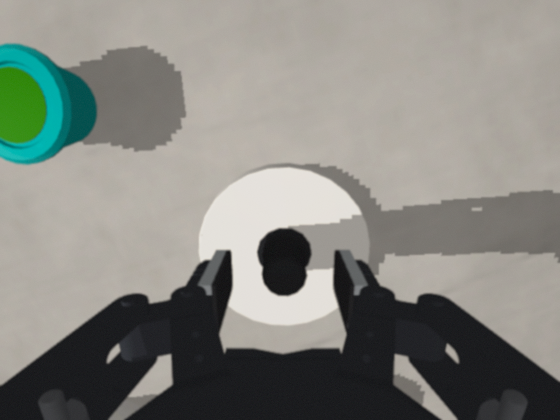

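```bash
python3 -m creep '[{"grip":50,"linear":[0.4,0.6,9],"rot":[0,0,0]},{"grip":50,"linear":[0,0,6],"rot":[0,0,0]},{"grip":50,"linear":[0,0,0],"rot":[0,0,0]},{"grip":50,"linear":[0,0,0],"rot":[0,0,0]},{"grip":35,"linear":[0,0,0],"rot":[0,0,0]},{"grip":25,"linear":[0,0,0],"rot":[0,0,0]},{"grip":14,"linear":[0,0,0],"rot":[0,0,0]},{"grip":14,"linear":[0,0,0],"rot":[0,0,0]},{"grip":14,"linear":[0,0,0],"rot":[0,0,0]},{"grip":14,"linear":[0,0,0],"rot":[0,0,0]},{"grip":14,"linear":[0,0,0],"rot":[0,0,0]},{"grip":14,"linear":[0,0,0],"rot":[0,0,0]}]' 60; python3 go.py 452.3 -212.7 -24; python3 - <<'E'
from meas import *
z=snap("wrist","w26")
E
```

```text
time_s: 30.78
eef_pos: [451.7, -212.5, -24.2]
ee_rot: [0.0, 0.027, 1.0, -0.0]
force: [-3.1, 2.2, 9.7]
grip_width: 0.261
t 30.78 pos [ 451.7 -212.5  -24.2] F [-3.1  2.2  9.7] w 22.3
shift cur tool axes [-0.6 -0.2 -0.2] goal axes [-0.6 -0.2 -0.2] rot [-0.0005  0.0007 -0.0006]
```

View pics/w26.png

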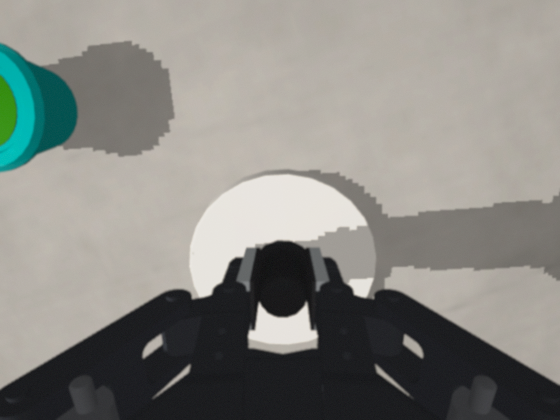

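```bash
python3 -m creep '[{"grip":14,"linear":[0,0,-8],"rot":[0,0,0]},{"grip":14,"linear":[0,0,-25],"rot":[0,0,0]},{"grip":14,"linear":[0,0,-35],"rot":[0,0,0]},{"grip":14,"linear":[0,0,-35],"rot":[0,0,0]},{"grip":14,"linear":[0,0,-35],"rot":[0,0,0]},{"grip":14,"linear":[0,0,-35],"rot":[0,0,0]},{"grip":14,"linear":[0,0,-25],"rot":[0,0,0]},{"grip":14,"linear":[-2,15,-10],"rot":[0,0,0]},{"grip":14,"linear":[-3,30,0],"rot":[0,0,0]},{"grip":14,"linear":[-3,35,0],"rot":[0,0,0]},{"grip":14,"linear":[-3,35,0],"rot":[0,0,0]},{"grip":14,"linear":[-3,35,0],"rot":[0,0,0]}]' 60; python3 -m creep '[{"grip":14,"linear":[-3,35,0],"rot":[0,0,0]},{"grip":14,"linear":[-3,35,0],"rot":[0,0,0]},{"grip":14,"linear":[-3,35,0],"rot":[0,0,0]},{"grip":14,"linear":[-3,25,0],"rot":[0,0,0]},{"grip":14,"linear":[-2,15,0],"rot":[0,0,0]},{"grip":14,"linear":[0,0,0],"rot":[0,0,0]},{"grip":14,"linear":[0,0,0],"rot":[0,0,0]},{"grip":14,"linear":[0,0,0],"rot":[0,0,0]}]' 60;  python3 go.py 506.8 194.2 180; python3 - <<'E'
from meas import *
z=snap("wrist","w27")
E
```

```text
time_s: 31.83
eef_pos: [473.4, -61.8, 183.3]
ee_rot: [0.0, 0.028, 1.0, -0.0]
force: [0.0, -0.1, -1.5]
grip_width: 0.247
time_s: 32.5
eef_pos: [495.4, 79.9, 182.9]
ee_rot: [-0.0, 0.028, 1.0, -0.0]
force: [-0.4, -0.4, -1.0]
grip_width: 0.247
t 32.5 pos [495.4  79.9 182.9] F [-0.4 -0.4 -1. ] w 21.1
shift cur tool axes [ -5.1 114.7   2.9] goal axes [ -5.2 114.7   2.9] rot [-0.0003 -0.     -0.0011]
```

View pics/w27.png

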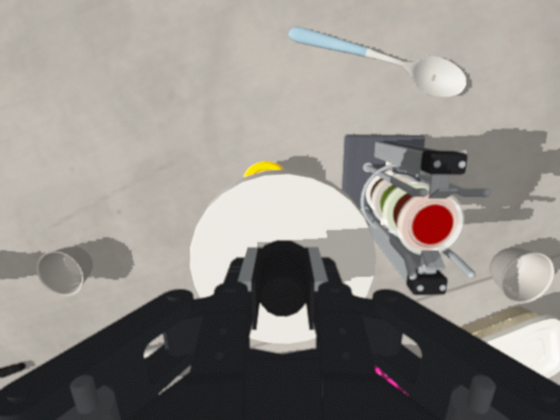

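```bash
python3 -m creep '[{"grip":14,"linear":[-1,20,0],"rot":[0,0,0]},{"grip":14,"linear":[-1,30,0],"rot":[0,0,0]},{"grip":14,"linear":[-1,30,0],"rot":[0,0,0]},{"grip":14,"linear":[-1,20,0],"rot":[0,0,0]},{"grip":14,"linear":[-1,10,0],"rot":[0,0,0]},{"grip":14,"linear":[0,4.5,0],"rot":[0,0,0]},{"grip":14,"linear":[0,0,0],"rot":[0,0,0]},{"grip":14,"linear":[0,0,0],"rot":[0,0,0]},{"grip":14,"linear":[0,0,0],"rot":[0,0,0]},{"grip":14,"linear":[0,0,0],"rot":[0,0,0]}]' 60;  python3 go.py 506.8 194.2 148
```

```text
time_s: 33.38
eef_pos: [506.9, 193.7, 182.9]
ee_rot: [0.0, 0.028, 1.0, -0.0]
force: [-0.0, -0.5, -1.3]
grip_width: 0.247
t 33.38 pos [506.9 193.7 182.9] F [-0.  -0.5 -1.3] w 21.1
shift cur tool axes [ 0.1  0.5 34.9] goal axes [ 0.1  0.5 34.9] rot [-0.0002  0.0001 -0.002 ]
```

```bash
python3 -m creep '[{"grip":14,"linear":[0,0,15],"rot":[0,0,0]},{"grip":14,"linear":[0,0,14],"rot":[0,0,0]},{"grip":14,"linear":[0,0,6],"rot":[0,0,0]},{"grip":14,"linear":[0,0,0],"rot":[0,0,0]},{"grip":14,"linear":[0,0,0],"rot":[0,0,0]},{"grip":14,"linear":[0,0,0],"rot":[0,0,0]}]' 60;  python3 go.py 506.8 194.2 135; python3 - <<'E'
from meas import *
z=snap("scene","s6")
cv2.imwrite("pics/s6c.png",cv2.resize(z["im"][90:230,200:330,::-1],None,fx=4.2,fy=4.2,interpolation=cv2.INTER_CUBIC))
z=snap("wrist","w28")
E
```

```text
time_s: 33.88
eef_pos: [507.2, 194.6, 148.7]
ee_rot: [0.001, 0.028, 1.0, 0.0]
force: [0.3, 1.1, -0.0]
grip_width: 0.247
t 33.88 pos [507.2 194.6 148.7] F [ 0.3  1.1 -0. ] w 21.1
shift cur tool axes [ 0.4 -0.4 13.7] goal axes [ 0.4 -0.4 13.7] rot [ 0.0002  0.0013 -0.0009]
```

View pics/s6c.png

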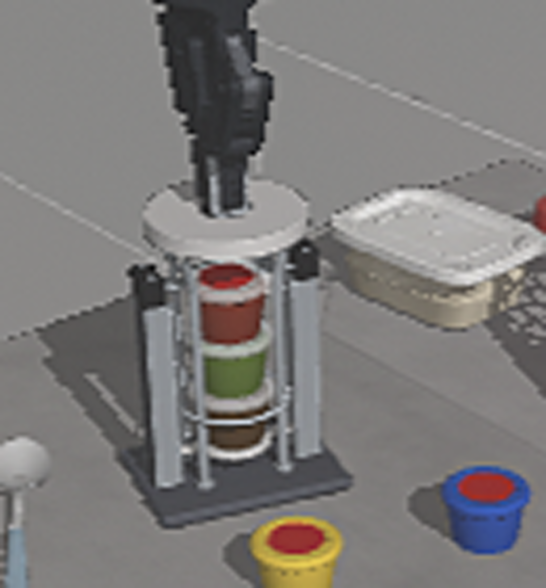

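View pics/w28.png

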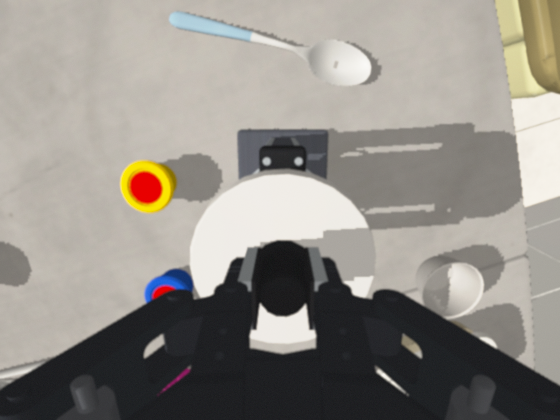

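```bash
python3 -m creep '[{"grip":14,"linear":[0.2,-0.3,5],"rot":[0,0,0]},{"grip":14,"linear":[0,0,4],"rot":[0,0,0]},{"grip":14,"linear":[0,0,3],"rot":[0,0,0]},{"grip":14,"linear":[0,0,0],"rot":[0,0,0]},{"grip":14,"linear":[0,0,0],"rot":[0,0,0]}]' 60;  python3 -m creep '[{"grip":14,"linear":[0,0,1],"rot":[0,0,0]},{"grip":14,"linear":[0,0,0],"rot":[0,0,0]},{"grip":14,"linear":[0,0,0],"rot":[0,0,0]}]' 60;python3 go.py 506.8 194.2 135
```

```text
time_s: 34.4
eef_pos: [506.5, 194.4, 135.6]
ee_rot: [-0.0, 0.027, 1.0, -0.0]
force: [-0.4, 0.6, -1.4]
grip_width: 0.245
time_s: 34.65
eef_pos: [506.7, 194.5, 135.0]
ee_rot: [0.0, 0.027, 1.0, 0.0]
force: [0.3, -0.6, 1.4]
grip_width: 0.246
t 34.65 pos [506.7 194.5 135. ] F [ 0.3 -0.6  1.4] w 21.0
shift cur tool axes [-0.1 -0.3  0. ] goal axes [-0.1 -0.3  0. ] rot [ 0.0001  0.0005 -0.0006]
```

```bash
python3 -m creep '[{"grip":14,"linear":[0,0,0.8],"rot":[0,0,0]},{"grip":14,"linear":[0,0,0],"rot":[0,0,0]},{"grip":14,"linear":[0,0,0],"rot":[0,0,0]}]' 60; python3 -m creep '[{"grip":22,"linear":[0,0,0],"rot":[0,0,0]},{"grip":26,"linear":[0,0,0],"rot":[0,0,0]},{"grip":34,"linear":[0,0,0],"rot":[0,0,0]},{"grip":40,"linear":[0,0,0],"rot":[0,0,0]},{"grip":44,"linear":[0,0,0],"rot":[0,0,0]},{"grip":44,"linear":[0,0,0],"rot":[0,0,0]},{"grip":44,"linear":[0,0,-5],"rot":[0,0,0]},{"grip":44,"linear":[0,0,-15],"rot":[0,0,0]},{"grip":44,"linear":[0,0,-30],"rot":[0,0,0]},{"grip":44,"linear":[0,0,-35],"rot":[0,0,0]},{"grip":44,"linear":[0,0,-35],"rot":[0,0,0]},{"grip":44,"linear":[0,0,0],"rot":[0,0,0]}]';  python3 -m creep '[{"grip":44,"linear":[20,-20,0],"rot":[0,0,0]},{"grip":44,"linear":[30,-30,0],"rot":[0,0,0]},{"grip":44,"linear":[30,-30,0],"rot":[0,0,0]},{"grip":44,"linear":[20,-30,0],"rot":[0,0,0]},{"grip":44,"linear":[0,0,0],"rot":[0,0,0]},{"grip":44,"linear":[0,0,0],"rot":[0,0,0]},{"grip":44,"linear":[0,0,0],"rot":[0,0,0]}]'; python3 - <<'E'
from meas import *
z=snap("scene","s7")
cv2.imwrite("pics/s7c.png",cv2.resize(z["im"][90:230,200:330,::-1],None,fx=4.2,fy=4.2,interpolation=cv2.INTER_CUBIC))
z=snap("top","t7")
cv2.imwrite("pics/t7c.png",cv2.resize(z["im"][140:290,150:400,::-1],None,fx=3,fy=3,interpolation=cv2.INTER_CUBIC))
z=snap("wrist","w29")
E
```

```text
time_s: 34.9
eef_pos: [506.8, 194.5, 134.8]
ee_rot: [0.001, 0.027, 1.0, 0.0]
force: [-1.2, -1.0, 6.8]
grip_width: 0.248
time_s: 35.9
eef_pos: [508.7, 194.8, 261.2]
ee_rot: [0.006, 0.027, 1.0, 0.001]
force: [0.1, 0.2, 0.3]
grip_width: 0.515
time_s: 36.48
eef_pos: [402.3, 91.3, 254.3]
ee_rot: [0.0, 0.028, 1.0, 0.0]
force: [0.1, -0.3, 0.3]
grip_width: 0.514
```

View pics/s7c.png

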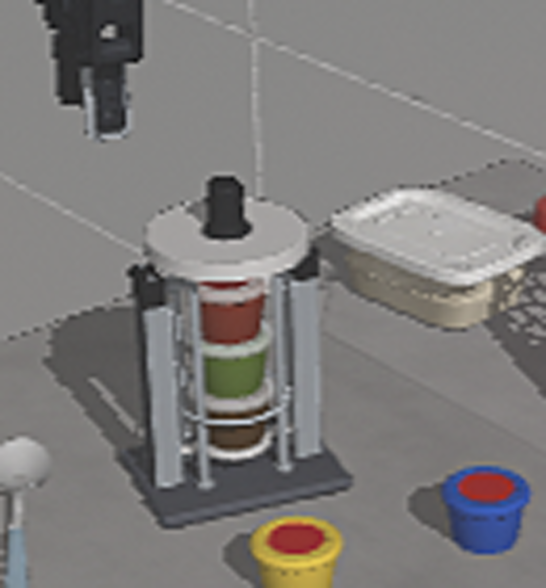

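View pics/t7c.png

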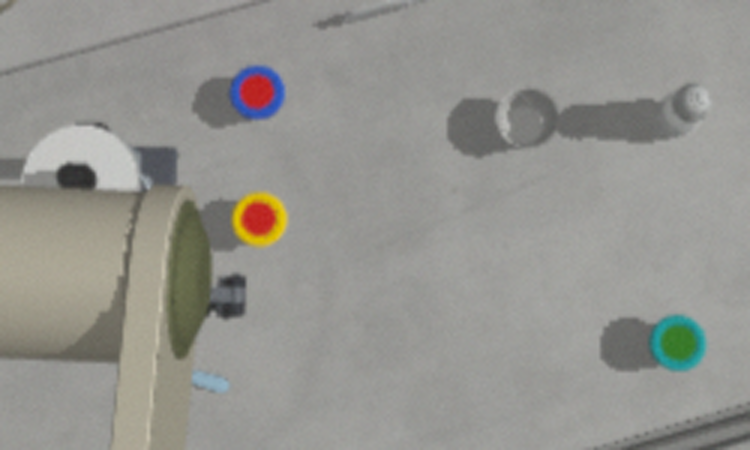

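View pics/w29.png

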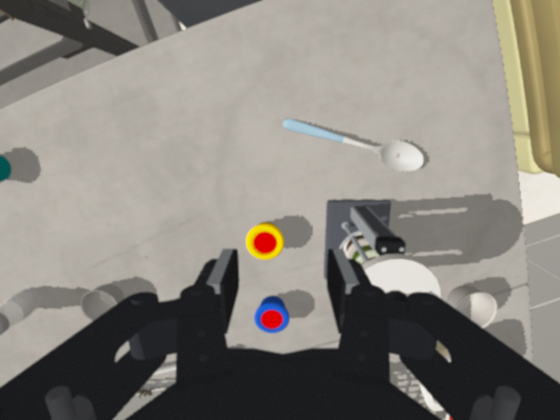

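The cap looks level and centred, the salt shaker is standing, and the look-alikes haven't moved. I'll check the cap's tilt and centre in numbers.

```bash
python3 - <<'E'
from meas import *
z=load("s7")
uv=np.array([(u,v) for u in range(232,276,1) for v in range(137,156)])
P=pts(z,uv); hsv=cv2.cvtColor(z["im"],cv2.COLOR_RGB2HSV)
m=(hsv[uv[:,1],uv[:,0],2]>150)&(abs(P[:,2]-170)<12)&(np.hypot(P[:,0]-507,P[:,1]-194)<52)
P=P[m]; A=np.c_[P[:,0]-507,P[:,1]-194,np.ones(len(P))]; c,*_=np.linalg.lstsq(A,P[:,2],rcond=None)
print(len(P),"tilt deg",np.degrees(c[:2]),"z",c[2]); print(P.min(0),P.max(0))
t=load("top0");t7=load("t7")
for n in ("top0","t7"):
    a,s=blob(load(n),(370,164,390,186),lambda h:(h[...,2]>150)); print("salt",a,pts(load(n),[(381,174)]))
E
```

```text
463 tilt deg [0.16687407 2.71595049] z 170.0484138745638
[461.28023051 142.57149054 159.4997477 ] [554.64540225 243.32340382 173.46208788]
salt [382.39688716 172.98054475] [[ 583.90758891 -340.26229394   88.29621973]]
salt [382.32539683 172.76587302] [[ 583.37378847 -339.64230654   90.7037672 ]]
```

```bash
python3 - <<'E'
from meas import *
z=load("s7")
uv=np.array([(u,v) for u in range(232,276,1) for v in range(137,152)])
P=pts(z,uv); hsv=cv2.cvtColor(z["im"],cv2.COLOR_RGB2HSV)
m=(hsv[uv[:,1],uv[:,0],2]>150)&(abs(P[:,2]-170)<12)&(np.hypot(P[:,0]-507,P[:,1]-194)<43)
P=P[m]
for _ in range(4):
    A=np.c_[P[:,0]-507,P[:,1]-194,np.ones(len(P))]; c,*_=np.linalg.lstsq(A,P[:,2],rcond=None); r=P[:,2]-A@c; P=P[abs(r)<max(2.5*r.std(),.5)]
print(len(P),"tilt deg",np.degrees(c[:2]),"z",c[2],r.std())
E
```

```text
271 tilt deg [0.19421516 0.01844453] z 170.46990758638614 0.8717016942978555
```

Level to within 0.2°, with its top at z≈170 where a seated cap should be. Handing in.

```bash
python3 -c "
from rig import ctrl,sensors
print(ctrl.finish_job(), sensors.sense()['time_s'])"
```

```text
the job is handed in; nothing more can be done
the job is handed in; nothing more can be done
```

I loaded the dispenser brown first, then green, then red, and put the dust cap on top. The job was handed in at about 37 s, with the robot well clear of everything; no verdict came back.

- **Pots:** Each was gripped by the lid, pressed down about 41 mm and released. After each release the lid sat level at z≈139–140, and the wrist picture showed both catches over it.
- **Cap:** Its top face is at z≈170.5 (170 expected) and it is level within 0.2°. A first tilt fit gave 2.7°; I put that down to skirt pixels being included and refitted without them.
- **Salt shaker and look-alikes:** The shaker is standing where it was, within about 1 mm. The blue, yellow and turquoise pots were left alone.
- **What went wrong:** The first try at the brown pot closed on air above the lid, with nothing disturbed. The fingertips are really about 40–49 mm above the reported TCP, so I used the measured offset from then on.
- **Disagreement:** The top and wrist cameras differed by 1–2.5 mm on the pot positions, so I aligned using the wrist views.
- **Force:** The wrist force read at most about 10 N in the readings at the end of each move.

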